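Check the linocut class's inks and printing blocks back in under the sliding code reader

TASK

Check the class kit back in: stand every ink jar and every lino block left out on the table in a row along the yellow line on the black check-in strip, jars upright and blocks on edge, each with its bar code squarely facing the reader (the blocks' code is on the plywood back). With the reader parked home against the green stop and everything in the row, slide the reader along the whole row to the red stop and leave it there. Do not disturb the other things on the table.

Things in the scene. Friction and masses are not known exactly. Their poses are not given: they have to be found in the camera images.
- checkin: Check-in rig, fixed: black rubber strip, top 4 mm above the table, spanning its x -55..55 mm, y -240..240 mm, with a reader on a rail beside it. Origin: middle of the yellow row line along the strip, at table height. x points from the line straight to the rail (roughly away from the robot), y along the line (roughly to the robot's left), z up.
- home_stop (a point): Top of the rail's home end stop: green disc, steel block 46 mm high, 20 mm thick, 60 mm across, at rig x 90, y -245 mm. The rail runs from here along rig y, its top 25 mm high.
- far_stop (a point): Top of the rail's far end stop: red disc, a like block at rig x 90, y +245 mm.
- reader (a joint): Reader's position (m) on its rail: 0 = home, against the green stop; grows towards rig +y; 0.36 = against the red stop. About 2 N of friction; stays where left. The reader is a black block, 56 mm in x, 90 mm in y, top 75 mm above the table, its face about 63 mm from the row line; its red window looks at the row (rig -x).
- reader_knob (a point): On the axis, half way up, of the upright yellow round knob on top of the reader (32 mm diameter, 34 mm high, top 109 mm above the table; this point 92 mm above the table). Grip it from above to slide the reader.
- jar_red: Ink jar, red ink with black lid, a closed cylinder 62 mm in diameter and 80 mm high, about 0.28 kg, upright. Origin: centre of its underside; z up its axis; x points out of the side with the bar code (white label, black bars). A white seal strip runs over the lid from its centre to the code side. May be absent.
- jar_blue: Ink jar, blue ink with black lid, a closed cylinder 62 mm in diameter and 80 mm high, about 0.28 kg, upright. Origin: centre of its underside; z up its axis; x points out of the side with the bar code (white label, black bars). A white seal strip runs over the lid from its centre to the code side. May be absent.
- jar_yellow: Ink jar, yellow ink with black lid, a closed cylinder 62 mm in diameter and 80 mm high, about 0.28 kg, upright. Origin: centre of its underside; z up its axis; x points out of the side with the bar code (white label, black bars). A white seal strip runs over the lid from its centre to the code side. May be absent.
- jar_green: Ink jar, green ink with black lid, a closed cylinder 62 mm in diameter and 80 mm high, about 0.28 kg, upright. Origin: centre of its underside; z up its axis; x points out of the side with the bar code (white label, black bars). A white seal strip runs over the lid from its centre to the code side. May be absent.
- jar_red_sight (a point): Imaginary point 100 mm straight out in front of jar_red's code, 40 mm above its underside.
- jar_blue_sight (a point): Imaginary point 100 mm straight out in front of jar_blue's code, 40 mm above its underside.
- jar_yellow_sight (a point): Imaginary point 100 mm straight out in front of jar_yellow's code, 40 mm above its underside.
- jar_green_sight (a point): Imaginary point 100 mm straight out in front of jar_green's code, 40 mm above its underside.
- block_grey: Mounted lino printing block, grey-green lino with a carved fir twig on plywood, 90 x 60 mm and 23 mm thick, about 0.095 kg; starts lying flat, lino face up. Origin: centre of its underside (plywood back), where its bar code sticker is; x along the 90 mm, y along the 60 mm, z out of the lino face. The code looks along -z.
- block_blue: Mounted lino printing block, blue lino with a carved star on plywood, 90 x 60 mm and 23 mm thick, about 0.095 kg; starts lying flat, lino face up. Origin: centre of its underside (plywood back), where its bar code sticker is; x along the 90 mm, y along the 60 mm, z out of the lino face. The code looks along -z.
- block_grey_sight (a point): Imaginary point 100 mm straight out from the code on the back of block_grey.
- block_blue_sight (a point): Imaginary point 100 mm straight out from the code on the back of block_blue.
- cutter_red: Lino cutter with a red handle and white end, 125 mm long, lying, 26 mm high. Not part of the job. Origin: under its middle, at table height.
- cutter_orange: Lino cutter with a light wooden handle and white end, 125 mm long, lying, 26 mm high. Not part of the job. Origin: under its middle, at table height.
- brayer: Ink roller with a 100 mm black rubber roll and a wooden handle, 170 mm long, lying, 36 mm high. Not part of the job. Origin: under its middle, at table height.
- pencil_case: Purple pencil case, 190 x 50 x 24 mm. Not part of the job. Origin: under its middle, at table height.
- pencil: Light wooden pencil, 172 mm long, 8 mm thick, lying. Not part of the job. Origin: under its middle, at table height.
- marker: Red and black marker pen, 160 mm long, 12 mm thick, lying. Not part of the job. Origin: under its middle, at table height.
Mind the look-alikes: they are no part of the job. What is shaped like the jar_red but pink or purple is not meant.

How it is judged (in metres and radians):
On the way:
1. All jars and blocks present stand in the row with their codes facing the reader, while the reader is parked home at the green stop (x of jar_red in the frame of checkin between -0.025 and 0.03 m and y of jar_red in the frame of checkin between -0.215 and 0.215 m and z of jar_red in the frame of checkin between -0.002 and 0.01 m and x of each of jar_red_sight, jar_blue_sight, jar_yellow_sight, jar_green_sight, block_grey_sight, block_blue_sight in the frame of checkin above 0.06 m and linear speed of each of jar_red, jar_blue, jar_yellow, jar_green, block_grey, block_blue below 0.02 m/s and angle between each of jar_red, jar_blue, jar_yellow, jar_green's own z axis and vertical below 0.1 rad and angle between the x axis of each of jar_red, jar_blue, jar_yellow, jar_green and the x axis of checkin, either way round below 0.3 rad and x of jar_blue in the frame of checkin between -0.025 and 0.03 m and y of jar_blue in the frame of checkin between -0.215 and 0.215 m and z of jar_blue in the frame of checkin between -0.002 and 0.01 m and x of jar_yellow in the frame of checkin between -0.025 and 0.03 m and y of jar_yellow in the frame of checkin between -0.215 and 0.215 m and z of jar_yellow in the frame of checkin between -0.002 and 0.01 m and x of jar_green in the frame of checkin between -0.025 and 0.03 m and y of jar_green in the frame of checkin between -0.215 and 0.215 m and z of jar_green in the frame of checkin between -0.002 and 0.01 m and x of block_grey in the frame of checkin between -0.025 and 0.03 m and y of block_grey in the frame of checkin between -0.215 and 0.215 m and z of block_grey in the frame of checkin between 0.025 and 0.06 m and angle between block_grey's own z axis and vertical between 1.47 and 1.672 rad and (angle between block_grey's own x axis and vertical below 0.1 rad or angle between block_grey's own x axis and vertical above 3.04 rad or angle between block_grey's own y axis and vertical below 0.1 rad or angle between block_grey's own y axis and vertical above 3.04 rad) and angle between the z axis of each of block_grey, block_blue and the x axis of checkin, either way round below 0.3 rad and x of block_blue in the frame of checkin between -0.025 and 0.03 m and y of block_blue in the frame of checkin between -0.215 and 0.215 m and z of block_blue in the frame of checkin between 0.025 and 0.06 m and angle between block_blue's own z axis and vertical between 1.47 and 1.672 rad and (angle between block_blue's own x axis and vertical below 0.1 rad or angle between block_blue's own x axis and vertical above 3.04 rad or angle between block_blue's own y axis and vertical below 0.1 rad or angle between block_blue's own y axis and vertical above 3.04 rad) and value of joint reader below 0.01 m), for 0.3 s.
At the end, for the whole second after the job is handed in: Every jar and block present stands still in the row (origin within 25 mm of the line, 215 mm of its middle), upright within 0.1 rad, blocks on a thin edge, code within 0.3 rad of square to the reader; reader at rest within 10 mm of the red stop, after being home with the row complete (x of jar_red in the frame of checkin between -0.025 and 0.03 m and y of jar_red in the frame of checkin between -0.215 and 0.215 m and z of jar_red in the frame of checkin between -0.002 and 0.01 m and x of each of jar_red_sight, jar_blue_sight, jar_yellow_sight, jar_green_sight, block_grey_sight, block_blue_sight in the frame of checkin above 0.06 m and linear speed of each of jar_red, jar_blue, jar_yellow, jar_green, block_grey, block_blue below 0.02 m/s and angle between each of jar_red, jar_blue, jar_yellow, jar_green's own z axis and vertical below 0.1 rad and angle between the x axis of each of jar_red, jar_blue, jar_yellow, jar_green and the x axis of checkin, either way round below 0.3 rad and x of jar_blue in the frame of checkin between -0.025 and 0.03 m and y of jar_blue in the frame of checkin between -0.215 and 0.215 m and z of jar_blue in the frame of checkin between -0.002 and 0.01 m and x of jar_yellow in the frame of checkin between -0.025 and 0.03 m and y of jar_yellow in the frame of checkin between -0.215 and 0.215 m and z of jar_yellow in the frame of checkin between -0.002 and 0.01 m and x of jar_green in the frame of checkin between -0.025 and 0.03 m and y of jar_green in the frame of checkin between -0.215 and 0.215 m and z of jar_green in the frame of checkin between -0.002 and 0.01 m and x of block_grey in the frame of checkin between -0.025 and 0.03 m and y of block_grey in the frame of checkin between -0.215 and 0.215 m and z of block_grey in the frame of checkin between 0.025 and 0.06 m and angle between block_grey's own z axis and vertical between 1.47 and 1.672 rad and (angle between block_grey's own x axis and vertical below 0.1 rad or angle between block_grey's own x axis and vertical above 3.04 rad or angle between block_grey's own y axis and vertical below 0.1 rad or angle between block_grey's own y axis and vertical above 3.04 rad) and angle between the z axis of each of block_grey, block_blue and the x axis of checkin, either way round below 0.3 rad and x of block_blue in the frame of checkin between -0.025 and 0.03 m and y of block_blue in the frame of checkin between -0.215 and 0.215 m and z of block_blue in the frame of checkin between 0.025 and 0.06 m and angle between block_blue's own z axis and vertical between 1.47 and 1.672 rad and (angle between block_blue's own x axis and vertical below 0.1 rad or angle between block_blue's own x axis and vertical above 3.04 rad or angle between block_blue's own y axis and vertical below 0.1 rad or angle between block_blue's own y axis and vertical above 3.04 rad) and value of joint reader above 0.35 m and velocity of joint reader between -0.01 and 0.01 m/s); the robot touches nothing.
It fails at once if something that is not part of the job is disturbed (moved more than 40 mm) (distance of any of cutter_red, cutter_orange, brayer, pencil_case, pencil, marker from where it was at the start of the episode above 0.04 m).
Of jar_red, jar_blue, jar_yellow, jar_green only 2 to 3 are there at a start; the rules pass over those that are not, and their reading is None.
At some moment in a run one of jar_red, jar_blue, jar_yellow, jar_green may be knocked a few centimetres aside while the robot is not near it.
It also fails if it takes over 208 s, if anything falls off the work surface, if the arm or the gripper's body presses on something with over 40 N, if the wrist force passes 120 N, or if a joint passes its speed limit or range.

ROBOT

A 6-joint arm with a two-finger parallel gripper is mounted at the origin on the work surface. World frame = base frame: x ahead of the robot, y to its left, z up, the work surface at z = 0. Lengths are in mm, angles in rad, forces in N, time in s.
With the tool pointing down it reaches from about 275 to 1000 mm from the base axis. Payload 8.4 kg.
Tool frame: the origin (TCP) lies midway between the tips of the shut fingers; the grasp point (between the pads) lies 19 mm behind it (env.grip_point_offset is the distance from the TCP to the grasp point, in mm); z points along the fingers, y is the line along which they close (so a half turn about z gives the same grasp; the last joint's range is limited). The gripper opens to 85 mm and grips with 20 to 120 N. Pads are 22 mm wide; open, the fingers measure 114 mm over their backs; the gripper's body (76 mm by 85 mm) begins 54 mm behind the grasp point. The pads swing forward as they close: fully open they stand 13 mm farther back than shut.
Start: joints at [-1.27, 0.353, 1.633, -0, 1.155, -0.002], TCP at [186.37, -596.569, 231.281] pointing down, gripper open.
Joint ranges: [-2.63, 2.63], [-0.92, 2.1], [0.06, 2.66], [-1.3, 4.44], [0, 2.69], [-3.02, 3.02]. Speed limits (rad/s): [2.22, 2.22, 2.79, 3.14, 3.14, 3.14].

INTERFACE

Orientations are given as a unit quaternion [x, y, z, w].
In Python, from bench import env gives the robot as it stands.
- The arm moves only by the tool arm_command, never from a script. Its arguments are lists of equal length, an entry for each row: "turn": the turn, a rotation vector about the tool's x, y, z in units of pi/2 rad (1.0 is pi/2 rad), a list of three; "slide": the shift along the tool's x, y, z in units of 0.5 m (1.0 is 0.5 m), a list of three; "jaw": the opening, from 0 (shut) to 1 (fully open). A call has 1 to 12 rows; each row is the pose to reach, as a shift and turn from the pose commanded when the call began, along the tool's axes at that moment; what a row does not reach only later rows make up. A row lasts 1/8 s, in which the tool goes at most 62.5 mm and 10.7 degrees, less where a joint would pass 70% of its speed; a pose out of reach is approached as far as the arm can. A call with a number of a shift or a turn outside -1 to 1 is refused whole. A call with a gripper value outside its range is refused whole. The fingers move at their own pace and stop on an object; "newtons" is the grip in N (left out, the last holds). Time passes only in rows, so rows that repeat a pose let the fingers close. It gives the time, the measured TCP pose, the force, the opening and the grip force at its end, in the units of the state.
- env.get_obs(): the state, without advancing time (a new reading comes with each control period).
- env.grab_frame(name): name is "side" or "top" or "wrist"; returns (picture, depth): 384x512x3 uint8, blue, green, red; 384x512 float32, mm along the optical axis (not along the pixel's ray), 0 where there is no reading.
- env.camera_params(name): a dict with "mtx" (3x3 intrinsics, pixels), "R" (3x3) and "t" (3): a world point X has camera coordinates R X + t. Camera axes: x right, y down, z forward; pixel columns grow to the right and rows downward; lengths in mm; the calibration is good to about 2 mm. A picture is of the moment at which its call begins: read the wrist's pose just before it. camera_params takes no time and is no camera call; for the wrist camera it gives the pose at the moment of the call.
- env.hand_in(): hands the job in; it is judged then, once.
The state is a dict: "time_s": time; "q": joint angles; "joint_vel": joint speeds; "joint_efforts": joint torques, N m; "tool_pos": TCP position; "ee_rot": TCP orientation; "force": force on the tool from outside, world axes, zero at the start; "moment": the same for the moment, N m; "grip_width": finger opening in mm; "gripper_force": force on a finger pad.
Only numpy, scipy, OpenCV 4.12 (cv2) and the standard library are available. Lean on these libraries where they do the work, as an engineer would, in place of code of your own. Each camera call takes 0.05 s, during which the arm holds its last target. There are 200 camera calls.

## Working session

There is one attempt and no reset: what is moved stays moved. The work goes in short steps, Python scripts to look and compute and a tool call to move; the robot and the scene stay as the last step left them, time stands still between calls to the robot, and variables do not carry over. Pictures are saved under pics/ and viewed, at most 14 in all, crops included, and the job is handed in when it is done.

Besides the shell and the picture viewer there is one more tool, called after "Request:" as name(argument=value, ...), one argument or row to a line, values as JSON. arm_command: Moves the arm, as the interface text tells. Shifts and turns lie within -1 to 1; 1 stands for 0.5 m of shift or pi/2 rad of turn. Its arguments: {"type":"object","properties":{"turn":{"type":"array","items":{"type":"array","items":{"type":"number"}}},"slide":{"type":"array","items":{"type":"array","items":{"type":"number"}}},"jaw":{"type":"array","items":{"type":"number"}},"newtons":{"type":"number"}},"required":["turn","slide","jaw"]}

```bash
mkdir -p pics; ls; python3 - <<'E'
from bench import env
import cv2,numpy as np
o=env.get_obs();print({k:np.round(v,3) for k,v in o.items()})
for n in("top","side"):
    p,d=env.grab_frame(n);cv2.imwrite(f"pics/{n}0.png",p);np.savez(f"{n}0.npz",p=p,d=d)
    c=env.camera_params(n);print(n,{k:np.round(v,3).tolist() for k,v in c.items()})
E
```

```text
pics
{'time_s': np.float64(0.0), 'q': array([-1.27 ,  0.354,  1.634,  0.   ,  1.155, -0.002]), 'joint_vel': array([ 0.003,  0.001,  0.   , -0.002,  0.001, -0.001]), 'joint_efforts': array([ 1.0000e-03, -6.0524e+01, -3.4206e+01, -0.0000e+00,  9.0000e-03,
       -0.0000e+00]), 'tool_pos': array([ 186.219, -596.102,  230.542]), 'ee_rot': array([ 0.989,  0.151, -0.   , -0.001]), 'force': array([ 0.31 , -0.406,  0.46 ]), 'moment': array([-0.013, -0.003, -0.01 ]), 'gripper_force': np.float64(0.0), 'grip_width': np.float64(85.262)}
top {'mtx': [[448.641, 0.0, 249.98], [0.0, 448.641, 193.244], [0.0, 0.0, 1.0]], 'R': [[0.007, -1.0, -0.027], [-0.998, -0.006, -0.066], [0.066, 0.028, -0.997]], 't': [3.795, 481.695, 1237.396]}
side {'mtx': [[377.72, 0.0, 252.939], [0.0, 377.72, 190.415], [0.0, 0.0, 1.0]], 'R': [[-0.713, -0.701, 0.013], [-0.463, 0.456, -0.76], [0.527, -0.548, -0.65]], 't': [340.687, 270.704, 904.088]}
```

```bash
python3 - <<'E'
import cv2
for n in("top","side"):
    p=cv2.imread(f"pics/{n}0.png");cv2.imwrite(f"pics/{n}0b.png",cv2.resize(p,(800,600),interpolation=cv2.INTER_CUBIC))
E
```

```text
(no output)
```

View pics/top0b.png

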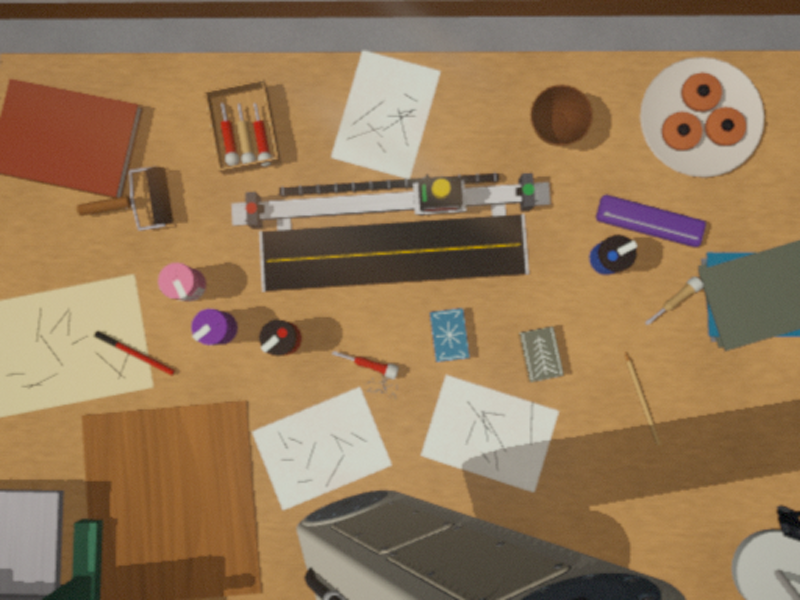

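View pics/side0b.png

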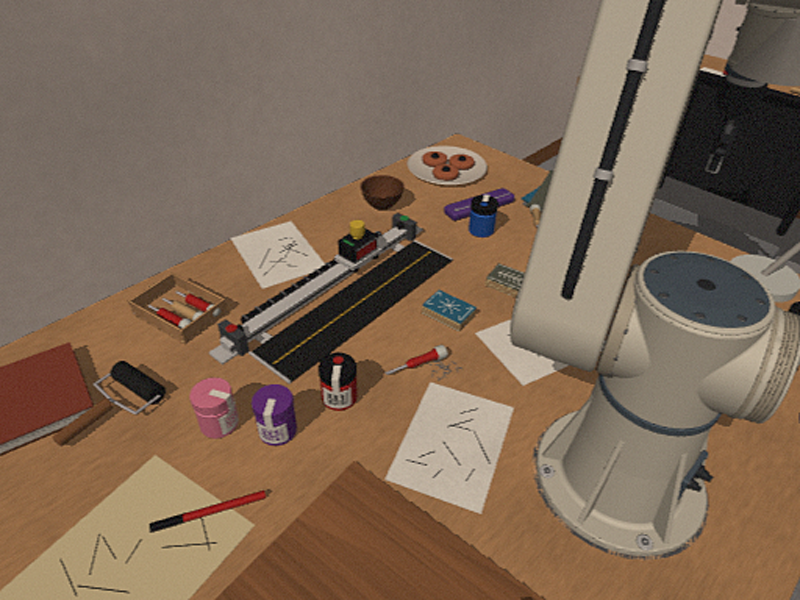

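The top view shows the red jar at (281,338) and the blue jar at (613,254). The blue block is at (450,334) and the grey block at (542,353). The reader is mid-rail at (440,193), not home.

Look-alikes: the pink jar (180,282), the purple jar (213,326), and the lino-like sheets at (760,295). I choose the red jar (black lid, red ink) and the blue jar (black lid, blue ink).

```bash
cat > h.py <<'E'
import numpy as np,cv2
from bench import env
def cloud(d,c):
    v,u=np.mgrid[:d.shape[0],:d.shape[1]];K=c["mtx"]
    P=np.stack([(u-K[0,2])/K[0,0]*d,(v-K[1,2])/K[1,1]*d,d],-1)
    return (P-np.ravel(c["t"]))@np.array(c["R"])
def ray(uv,z,c):
    K,R,t=(np.array(c[k]) for k in("mtx","R","t"));uv=np.atleast_2d(uv)
    r=np.c_[uv,np.ones(len(uv))]@np.linalg.inv(K).T@R; o=-R.T@t.ravel()
    return o+r*((z-o[2])/r[:,2])[:,None]
def comps(m,amin):
    n,l,s,_=cv2.connectedComponentsWithStats(m.astype(np.uint8));return [l==i for i in range(1,n) if s[i,4]>=amin]
def pix(m): return np.argwhere(m)[:,::-1].astype(float)
E
cat > look0.py <<'E'
from h import *
z=np.load("top0.npz");p,d=z["p"],z["d"];c=env.camera_params("top");W=cloud(d,c)
hsv=cv2.cvtColor(p,cv2.COLOR_BGR2HSV);H,S,V=hsv[...,0],hsv[...,1],hsv[...,2]
roi=np.zeros(d.shape,bool);roi[70:250]=1
print("table z",np.median(W[225:235,215:260,2]))
print("tall:")
for m in comps((W[...,2]>68)&(W[...,2]<95)&roi,60):
    q=W[m];X=ray(pix(m),80,c)[:,:2].astype(np.float32);(cx,cy),r=cv2.minEnclosingCircle(X)
    wm=m&(S<70)&(V>130);w=ray(pix(wm),80,c)[:,:2] if wm.sum() else np.zeros((1,2))
    print(np.round(pix(m).mean(0)),"z",np.round(np.median(q[:,2])),"ctr",np.round([cx,cy]),"r",round(r),"seal",np.round(w.mean(0)),"n",wm.sum(),"bgr",p[m].mean(0).round())
def col(name,m,zz,amin):
    for k in comps(m,amin):
        X=ray(pix(k),zz,c)[:,:2].astype(np.float32);print(name,pix(k).mean(0).round(),X.mean(0).round(1),cv2.minAreaRect(X),"z",np.median(W[k][:,2]).round(1),k.sum())
yl=(H>18)&(H<35)&(S>140)&(V>90)
k=yl&roi
k2=k.copy();k2[:145]=0;k2[172:]=0;k2[:,:165]=0;k2[:,340:]=0
X=ray(pix(k2),4,c)[:,:2];print("line",X.mean(0),X[X[:,1].argmin()],X[X[:,1].argmax()],"dir",np.linalg.svd(X-X.mean(0))[2][0])
col("green",(H>50)&(H<80)&(S>120)&(V>60)&roi,46,15)
col("red",((H<6)|(H>174))&(S>150)&(V>80)&roi,46,15)
col("knob",yl&roi&(W[...,2]>85),109,20)
col("blueblk",(H>90)&(H<115)&(S>90)&roi,23,200)
bl=(W[...,2]>14)&(W[...,2]<32)&roi
col("flat",bl,23,250)
E
python3 look0.py
```

```text
table z 1.212994770113331
tall:
[281. 124.] z 75.0 ctr [666. -76.] r 42 seal [662. -40.] n 8 bgr [66. 84. 90.]
[395. 162.] z 80.0 ctr [ 564. -376.] r 33 seal [ 572. -392.] n 52 bgr [67. 66. 71.]
[112. 180.] z 80.0 ctr [511. 374.] r 33 seal [498. 368.] n 70 bgr [148. 135. 202.]
[133. 209.] z 80.0 ctr [433. 315.] r 33 seal [424. 328.] n 68 bgr [146.  86. 137.]
[177. 216.] z 80.0 ctr [416. 199.] r 32 seal [406. 211.] n 60 bgr [62. 72. 93.]
line [ 5.73672740e+02 -2.92564783e-01] [ 589.08760676 -226.22786644] [555.98148249 235.50427737] dir [ 0.06967164 -0.99756998]
green [338. 121.] [ 680.  -232.9] ((679.5094604492188, -232.34881591796875), (13.638029098510742, 16.676259994506836), 89.67577362060547) z 47.2 32
red [145.  86.] [776.7 301. ] ((775.0681762695312, 300.3511047363281), (55.717803955078125, 12.618447303771973), 12.428007125854492) z 25.4 81
red [166.  87.] [774.6 240.9] ((774.3689575195312, 240.59088134765625), (54.685062408447266, 15.79975700378418), 9.165603637695312) z 25.0 103
red [160. 133.] [644.9 256.4] ((645.2445068359375, 256.3763732910156), (11.344017028808594, 11.130
[... 1784 characters left out ...]
7 107. ] ((651.7678833007812, 109.36691284179688), (48.55109786987305, 281.97589111328125), 1.33821439743042) z 25.0 1124
flat [416. 141.] [ 628.9 -451.8] ((628.87060546875, -451.0843200683594), (189.1223602294922, 51.07340621948242), 74.44728088378906) z 23.5 1219
flat [480. 188.] [ 498.  -622.9] ((483.8927917480469, -601.360595703125), (153.28973388671875, 268.8528137207031), 16.176246643066406) z 16.6 2676
flat [287. 214.] [423.6 -95. ] ((423.8048400878906, -94.94694519042969), (89.64627838134766, 59.84355163574219), 7.808909893035889) z 23.1 706
flat [346. 227.] [ 391.1 -256.5] ((391.433349609375, -256.4053039550781), (89.5851821899414, 60.780059814453125), 11.627545356750488) z 22.9 723
```

```bash
cat >> h.py <<'E'
from scipy.spatial.transform import Rotation as Ro
O=np.array([572.5,5.3,0]);X=np.array([.9975,.0706,0]);Y=np.array([-.0706,.9975,0])
def rig(x,y,z): return O+x*X+y*Y+np.array([0,0,z])
def down(a):  # tool down, tool y at world angle a deg
    a=np.deg2rad(a);y=np.array([np.cos(a),np.sin(a),0]);z=np.array([0,0,-1.]);return np.c_[np.cross(y,z),y,z]
def cur():
    o=env.get_obs();return o,np.array(o["tool_pos"]),Ro.from_quat(o["ee_rot"]).as_matrix()
def mv(pos,R=None,fr=None):
    if fr is None: _,p,R0=cur()
    else: p,R0=fr
    if R is None:R=R0
    t=Ro.from_matrix(R0.T@R).as_rotvec()/(np.pi/2);s=R0.T@(np.array(pos)-p)/500
    print("turn",t.round(4).tolist(),"slide",s.round(4).tolist(),"dist",np.linalg.norm(s*500).round(),"deg",np.linalg.norm(t*90).round(1))
    return np.array(pos,float),R
E
python3 - <<'E'
from h import *
f=mv([564,-376,220],down(-64))
E
```

```text
turn [-0.0008, -0.0001, -0.0962] slide [0.8525, -0.195, 0.0215] dist 437.0 deg 8.7
```

Request:
arm_command(
  turn=[
    [0,0,-0.096],
    [0,0,-0.096],
    [0,0,-0.096],
    [0,0,-0.096],
    [0,0,-0.096],
    [0,0,-0.096],
    [0,0,-0.096],
    [0,0,-0.096],
    [0,0,-0.096],
    [0,0,-0.096],
    [0,0,-0.096],
    [0,0,-0.096],
  ],
  slide=[
    [0.8525,-0.195,0.0215],
    [0.8525,-0.195,0.0215],
    [0.8525,-0.195,0.0215],
    [0.8525,-0.195,0.0215],
    [0.8525,-0.195,0.0215],
    [0.8525,-0.195,0.0215],
    [0.8525,-0.195,0.0215],
    [0.8525,-0.195,0.0215],
    [0.8525,-0.195,0.0215],
    [0.8525,-0.195,0.0215],
    [0.8525,-0.195,0.0215],
    [0.8525,-0.195,0.0215],
  ],
  jaw=[1,1,1,1,1,1,1,1,1,1,1,1],
  newtons=40,
)

```text
time_s: 1.6
tool_pos: [563.6, -377.1, 220.7]
ee_rot: [0.975, 0.224, 0.0, 0.0]
force: [-0.3, 0.0, -0.3]
grip_width: 85.5
gripper_force: 0.0
```

```bash
cat > jar.py <<'E'
from h import *
import sys
def jar(tag):
    o,p,R=cur();c=env.camera_params("wrist");im,d=env.grab_frame("wrist");cv2.imwrite(f"pics/w_{tag}.png",im)
    print("t",o["time_s"],"tcp",p.round(1),"q",np.round(o["q"],3));W=cloud(d,c)
    ok=(d>0)&(np.abs(W[...,2]-80)<6)
    for m in comps(ok,1500):
        X_=ray(pix(m),80,c)[:,:2].astype(np.float32);(x,y),r=cv2.minEnclosingCircle(X_)
        hs=cv2.cvtColor(im,cv2.COLOR_BGR2HSV);wm=m&(hs[...,1]<70)&(hs[...,2]>120)
        s=ray(pix(wm),80,c)[:,:2] if wm.sum() else np.zeros((1,2));v=s.mean(0)-[x,y]
        print("ctr",round(x,1),round(y,1),"r",round(r,1),"sealdist",np.hypot(*v).round(1),"ang",np.degrees(np.arctan2(v[1],v[0])).round(1),"z",np.median(W[m][:,2]).round(1),"px",pix(m).mean(0).round(),wm.sum())
if __name__=="__main__": jar(sys.argv[1])
E
python3 jar.py blue
```

```text
t 1.6 tcp [ 563.6 -377.1  220.7] q [-0.592  0.444  1.521 -0.     1.177  0.527]
ctr 564.4 -378.4 r 31.7 sealdist 15.9 ang -63.6 z 81.0 px [258. 179.] 399
```

View pics/w_blue.png

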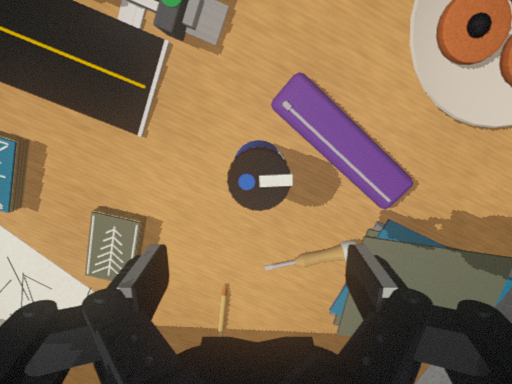

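The close view confirms the blue jar: black lid with a blue disc at pixel (258,179), seal strip pointing right. Descending to grasp it.

Request:
arm_command(
  turn=[
    [0,0,0],
    [0,0,0],
    [0,0,0],
    [0,0,0],
    [0,0,0],
    [0,0,0],
    [0,0,0],
    [0,0,0],
    [0,0,0],
    [0,0,0],
    [0,0,0],
  ],
  slide=[
    [0,0.003,0.1],
    [0,0.003,0.2],
    [0,0.003,0.3],
    [0,0.003,0.369],
    [0,0.003,0.369],
    [0,0.003,0.369],
    [0,0.003,0.369],
    [0,0.003,0.369],
    [0,0.003,0.369],
    [0,0.003,0.369],
    [0,0.003,0.369],
  ],
  jaw=[1,1,1,1,1,0,0,0,0,0,0],
)

```text
time_s: 3.02
tool_pos: [566.1, -378.6, 38.4]
ee_rot: [0.974, 0.225, 0.001, 0.001]
force: [-0.3, -0.2, 7.1]
grip_width: 61.3
gripper_force: 44.6
```

Request:
arm_command(
  turn=[
    [0,0,0],
    [0,0,0],
    [0,0,0],
    [0,0,0],
  ],
  slide=[
    [0,0,-0.06],
    [0,0,-0.16],
    [0,0,-0.2],
    [0,0,-0.2],
  ],
  jaw=[0,0,0,0],
)

```text
time_s: 3.52
tool_pos: [565.5, -378.2, 137.5]
ee_rot: [0.974, 0.225, 0.001, 0.001]
force: [-0.2, -0.2, -3.3]
grip_width: 60.9
gripper_force: 44.8
```

```bash
python3 - <<'E'
from h import *
o,p,R=cur();print(p,o["grip_width"],o["gripper_force"],o["q"])
a=-64+63.6+4.05
t=rig(0,-165,0);print(t)
f=mv([t[0],t[1],p[2]],down(a))
E
```

```text
[ 565.52740345 -378.23218404  137.49716259] 60.93507284457233 44.774152636528015 [-5.91679861e-01  5.27108823e-01  1.58490688e+00 -2.79874597e-05
  1.02648506e+00  5.25502160e-01]
[ 584.149  -159.2875    0.    ]
turn [0.0021, 0.0002, -0.7518] slide [0.2254, -0.3773, -0.0007] dist 220.0 deg 67.7
```

Request:
arm_command(
  turn=[
    [0,0,-0.752],
    [0,0,-0.752],
    [0,0,-0.752],
    [0,0,-0.752],
    [0,0,-0.752],
    [0,0,-0.752],
    [0,0,-0.752],
    [0,0,-0.752],
    [0,0,-0.752],
  ],
  slide=[
    [0.2254,-0.3773,0],
    [0.2254,-0.3773,0],
    [0.2254,-0.3773,0],
    [0.2254,-0.3773,0],
    [0.2254,-0.3773,0],
    [0.2254,-0.3773,0],
    [0.2254,-0.3773,0],
    [0.2254,-0.3773,0],
    [0.2254,-0.3773,0],
  ],
  jaw=[0,0,0,0,0,0,0,0,0],
)

```text
time_s: 4.65
tool_pos: [582.8, -158.7, 134.9]
ee_rot: [0.685, 0.729, -0.0, -0.001]
force: [0.3, -0.5, -2.9]
grip_width: 61.5
gripper_force: 45.2
```

Request:
arm_command(
  turn=[
    [0,0,0],
    [0,0,0],
    [0,0,0],
    [0,0,0],
    [0,0,0],
    [0,0,0],
    [0,0,0],
    [0,0,0],
    [0,0,0],
    [0,0,0],
    [0,0,0],
  ],
  slide=[
    [0,0,0.09],
    [0,0,0.17],
    [0,0,0.18],
    [0,0,0.189],
    [0,0,0.189],
    [0,0,0.189],
    [0,0,0.189],
    [0,0,0.189],
    [0,0,0.1],
    [0,0,-0.05],
    [0,0,-0.1],
  ],
  jaw=[0,0,0,0,0,0.95,0.95,0.95,0.95,0.95,0.95],
)

```text
time_s: 6.02
tool_pos: [584.4, -159.1, 189.2]
ee_rot: [0.684, 0.729, 0.001, 0.001]
force: [0.3, -0.0, -0.6]
grip_width: 81.2
gripper_force: 0.0
```

```bash
python3 jar.py blue2; python3 - <<'E'
from h import *
# grey block pick candidate; hover pose with tool y along block short axis
c=np.array([391.4,-256.4,0]);print(mv([391.4,-256.4,200],down(-78.4))[0])
E
```

```text
t 6.025 tcp [ 584.4 -159.1  189.2] q [-0.268  0.364  1.718  0.     1.056 -0.332]
ctr 666.3 -78.2 r 41.0 sealdist 670.9 ang 173.3 z 75.7 px [361.  95.] 0
ctr 584.5 -160.8 r 32.4 sealdist 16.2 ang 1.1 z 84.8 px [256. 190.] 386
turn [0.0056, -0.0023, 0.9119] slide [-0.1683, -0.4016, -0.0156] dist 218.0 deg 82.1
[ 391.4 -256.4  200. ]
```

```bash
cat > kin.py <<'E'
from h import *
from scipy.optimize import least_squares
D=[(.3535,1.6337,624.5,230.5),(.444,1.521,678.2,220.7),(.527,1.585,680.4,137.5),(.364,1.718,605.6,189.2)]
A=[];B=[]
for q2,q3,r,z in D:
    A+=[[np.sin(q2),np.sin(q2+q3),1,0],[np.cos(q2),np.cos(q2+q3),0,1]];B+=[r,z]
SOL=np.linalg.lstsq(A,B,rcond=None)[0]
LT=280.
def fk(q,L=None):
    L=LT if L is None else L;a,b,r0,hL=SOL;e=Ro.from_euler
    R=(e("z",q[0])*e("y",q[1]+q[2])*e("z",q[3])*e("y",q[4])*e("z",q[5]+np.pi/2)).as_matrix()
    w=e("z",q[0]).apply([r0+a*np.sin(q[1])+b*np.sin(q[1]+q[2]),0,hL+L+a*np.cos(q[1])+b*np.cos(q[1]+q[2])])
    return w+R[:,2]*L,R
lo=[-2.63,-.92,.06,-1.3,0,-3.02];hi=[2.63,2.1,2.66,4.44,2.69,3.02]
def ik(q,p,R):
    f=lambda x:np.r_[(fk(x)[0]-p)/200,Ro.from_matrix(fk(x)[1].T@R).as_rotvec(),1e-3*(x-q)]
    s=least_squares(f,np.clip(q,np.array(lo)+1e-3,np.array(hi)-1e-3),bounds=(lo,hi));return s.x,np.linalg.norm(s.fun[:6])
E
python3 - <<'E'
from kin import *
print(SOL, np.array(A)@SOL-B)
o,p,R=cur();P,R1=fk(o["q"]);print(p,P,np.degrees(Ro.from_matrix(R.T@R1).magnitude()))
# path sim: pick grey w/ tilt th (body leaning to outward +x end), then via side, then place
def frame(u,bz,th):  # u,bz unit world; tool z=-bz cos-u sin ; tool y=+-w
    w=np.cross(bz,u);z=-bz*np.cos(th)-u*np.sin(th)
    y=-w;return np.c_[np.cross(y,z),y,z]
th=np.deg2rad(20);Z=np.array([0,0,1.])
for sgn in(1,-1):
  for yaw0,side in((11.6,-1),(11.6,1)):
    q=np.array(o["q"]);
    def rot(R,ax,d): return Ro.from_rotvec(np.deg2rad(d)*np.array(ax,float)).as_matrix()@R
    u=np.array([np.cos(np.deg2rad(yaw0)),np.sin(np.deg2rad(yaw0)),0])
    R=frame(u,Z,th)
    if sgn<0:R=R@np.diag([-1,-1,1])
    print("case",sgn,side)
    q[5]=sgn*.8
    steps=[([391,-256,60],R)]
    for a in(30,60,90): steps.append(([420,-230,300],rot(R,Z,side*a)))
    R2=steps[-1][1];w=R2[:,1]; 
    # tilt about w so that u->Z
    u2=rot(np.c_[u],Z,side*90)[:,0];ax=np.cross(u2,Z)
    for a in(30,60,90): steps.append(([450,-150,300],rot(R2,ax,a)))
    R3=steps[-1][1]
    for a in(30,60,90-7.5): steps.append(([560,-50,200],rot(R3,Z,-side*a)))
    steps.append(([576,-50,80],steps[-1][1]))
    for pos,RR in steps:
        q,e=ik(q,np.array(pos,float),RR);print(np.round(q,2),round(e,3))
E
```

```text
[551.56014442 490.61308157 -15.74951138 -87.53550357] [-0.61855254  0.97965926 -4.03967825  1.41447234  1.75278647 -1.05932755
  2.90544432 -1.33480405]
[ 586.45726942 -159.59544542  193.61265526] [ 588.80518033 -161.79691436  192.32759528] 2.4511270838593587e-14
case 1 -1
[-0.45  0.44  1.99 -0.25  1.01  1.08] 0.0
[-0.47  0.23  1.68 -0.05  1.57  1.43] 0.0
[-0.56  0.23  1.69  0.1   1.56  1.84] 0.0
[-0.64  0.19  1.74  0.23  1.48  2.25] 0.0
[-0.23  0.01  1.91 -0.17  1.15  2.78] 0.0
[-0.05 -0.04  2.02 -0.6   1.06  3.02] 0.216
[ 0.05 -0.06  2.09 -0.9   1.08  3.02] 0.59
[ 0.15  0.12  2.12 -0.99  0.67  3.02] 0.579
[-0.02  0.02  2.28 -1.3   0.16  3.02] 0.437
[-0.08  0.01  2.29 -1.3   0.    2.79] 0.429
[-0.08  0.25  2.24 -1.3   0.    2.78] 0.609
case 1 1
[-0.45  0.44  1.99 -0.25  1.01  1.08] 0.0
[-0.33  0.14  1.8  -0.31  1.39  0.6 ] 0.0
[-0.3   0.06  1.89 -0.37  1.23  0.15] 0.0
[-0.33 -0.03  1.98 -0.35  1.04 -0.38] 0.0
[-0.41  0.1   1.82  0.15  1.33 -0.65] 0.0
[-0.59  0.29  1.72  0.47  1.66 -0.88] 0.0
[-0.68  0.49  1.69  0.71  1.98 -0.97] 0.0
[-0.56  0.51  1.95  1.17  1.45 -0.9 ] 0.0
[-0.55  
[... 385 characters left out ...]
26  0.14  2.21 -1.28  1.37  0.76] 0.0
[ 0.37  0.29  2.13 -1.3   1.07  0.65] 0.268
[ 0.03  0.03  2.27 -1.3   0.24 -0.04] 0.433
[-0.08  0.01  2.29 -1.3   0.   -0.35] 0.429
[-0.08  0.25  2.24 -1.3   0.   -0.36] 0.609
case -1 1
[-0.45  0.44  1.99 -0.25  1.01 -2.06] 0.0
[-0.33  0.14  1.8  -0.31  1.39 -2.54] 0.0
[-0.3   0.06  1.89 -0.37  1.23 -2.99] 0.0
[-0.17 -0.03  2.07 -0.65  1.01 -3.02] 0.288
[-0.13  0.03  1.91 -0.22  1.18 -3.02] 0.559
[-0.33  0.16  1.74  0.2   1.47 -3.02] 0.877
[-0.61  0.45  1.59  0.76  1.97 -3.02] 1.021
[-0.38  0.33  1.83  0.78  1.21 -3.02] 0.786
[-0.34  0.13  2.09  0.96  0.73 -3.02] 0.599
[-0.23  0.04  2.23  1.18  0.35 -3.02] 0.48
[-0.19  0.26  2.2   1.16  0.27 -3.02] 0.647
```

```bash
cat > blk.py <<'E'
from kin import *
Zv=np.array([0,0,1.]);TH=np.deg2rad(20)
def frame(u,bz,th=TH):
    y=-np.cross(bz,u);z=-bz*np.cos(th)-u*np.sin(th);return np.c_[np.cross(y,z),y,z]
def rot(R,ax,d): return Ro.from_rotvec(np.deg2rad(d)*np.array(ax,float)).as_matrix()@R
def uv(yaw): a=np.deg2rad(yaw);return np.array([np.cos(a),np.sin(a),0])
def pick(c,yaw):
    u=uv(yaw);R=frame(u,Zv);p=np.r_[c,0]+16*u+[0,0,4];return p,R
E
python3 - <<'E'
from blk import *
p,R=pick([391.4,-256.4],11.6)
f=mv(p-110*R[:,2],R);mv(p,R,f)
E
```

```text
turn [0.1646, -0.185, 0.901] slide [-0.153, -0.2969, 0.1705] dist 187.0 deg 84.1
turn [0.0, 0.0, 0.0] slide [0.0, -0.0, 0.22] dist 110.0 deg 0.0
```

Request:
arm_command(
  turn=[
    [0,0,0],
    [0.1646,-0.185,0.901],
    [0.1646,-0.185,0.901],
    [0.1646,-0.185,0.901],
    [0.1646,-0.185,0.901],
    [0.1646,-0.185,0.901],
    [0.1646,-0.185,0.901],
    [0.1646,-0.185,0.901],
    [0.1646,-0.185,0.901],
    [0.1646,-0.185,0.901],
    [0.1646,-0.185,0.901],
    [0.1646,-0.185,0.901],
  ],
  slide=[
    [-0.1,0,-0.02],
    [-0.153,-0.15,0.05],
    [-0.153,-0.2969,0.1705],
    [-0.153,-0.2969,0.1705],
    [-0.153,-0.2969,0.1705],
    [-0.153,-0.2969,0.1705],
    [-0.153,-0.2969,0.1705],
    [-0.153,-0.2969,0.1705],
    [-0.153,-0.2969,0.1705],
    [-0.153,-0.2969,0.1705],
    [-0.153,-0.2969,0.1705],
    [-0.153,-0.2969,0.1705],
  ],
  jaw=[1,1,1,1,1,1,1,1,1,1,1,1],
)

```text
time_s: 7.58
tool_pos: [439.9, -244.5, 100.9]
ee_rot: [0.979, 0.101, -0.177, 0.016]
force: [-0.6, 0.5, -0.1]
grip_width: 85.4
gripper_force: 0.0
```

```bash
python3 - <<'E'
from blk import *
o,p0,R0=cur();print(o["time_s"],np.round(o["q"],3),p0)
for L in(150,200,250,300): print(L,fk(o["q"],L)[0])
print(np.degrees(Ro.from_matrix(R0.T@fk(o["q"])[1]).magnitude()))
c=env.camera_params("wrist");im,d=env.grab_frame("wrist");W=cloud(d,c);cv2.imwrite("pics/w_grey.png",im)
for m in comps((d>0)&(np.abs(W[...,2]-23)<5),1500):
    Xw=ray(pix(m),23,c)[:,:2].astype(np.float32);print(cv2.minAreaRect(Xw),m.sum())
p,R=pick([391.4,-256.4],11.6);mv(p,R)
E
```

```text
7.575 [-0.381  0.494  1.804 -0.209  1.155  1.099] [ 439.93639533 -244.54243637  100.88466785]
150 [ 517.02067774 -237.72001101   81.53349794]
200 [ 499.89280626 -241.06050225   84.67757903]
250 [ 482.76493477 -244.40099349   87.82166012]
300 [ 465.63706329 -247.74148473   90.96574121]
2.7004379083062183e-14
((425.2078552246094, -97.7094955444336), (92.87928009033203, 63.56608963012695), 7.305204391479492) 9807
((393.1070556640625, -258.2135009765625), (94.20983123779297, 59.128868103027344), 11.651928901672363) 6185
turn [-0.0022, 0.0047, 0.0018] slide [0.004, 0.0043, 0.2054] dist 103.0 deg 0.5
```

```bash
sed -i 's/^LT=.*/LT=375./' kin.py; cat > plan.py <<'E'
from blk import *
def plan(q,yaw,c,place,verbose=1):
    p,R=pick(c,yaw);S=[("pick",p,R)];u=uv(yaw)
    S.append(("lift",p+[0,0,200],R))
    for a in(30,60,90):S.append(("yaw",[430,-200,320],rot(R,Zv,a)))
    R2=S[-1][2];ax=np.cross(uv(yaw+90),Zv)
    for a in(30,60,90):S.append(("tilt",[470,-150,320],rot(R2,ax,a)))
    R3=S[-1][2];dy=-90+(4.05-yaw)
    for a in(.33,.67,1):S.append(("yawb",[470+60*a,-150+100*a,320-100*a],rot(R3,Zv,dy*a)))
    S.append(("over",np.array(place)+[0,0,60],S[-1][2]));S.append(("place",place,S[-1][2]))
    for n,pp,RR in S:
        q,e=ik(q,np.array(pp,float),RR);print(n,np.round(q,2),round(e,3))
    return S
E
python3 - <<'E'
from plan import *
import kin
o,p0,R0=cur();print(fk(o["q"])[0]-p0)
# grip contact (z14,u+20) ; TCP at place: contact at height 4+45+20, 10.6 mm ahead
S=plan(np.array(o["q"]),11.6,[392.2,-257.3],rig(-8,-55,69)+10.6*(np.cos(TH)*X-np.array([0,0,np.sin(TH)])))
print(S[-1][1]);mv(S[0][1],S[0][2])
E
```

```text
[ 4.03831936e-03 -8.20757954e+00 -5.19786186e+00]
pick [-0.4   0.58  1.92 -0.24  0.95  1.14] 0.0
lift [-0.4   0.33  1.79 -0.2   1.32  1.04] 0.0
yaw [-0.22  0.16  1.74 -0.28  1.46  0.69] 0.0
yaw [-0.16  0.06  1.86 -0.36  1.3   0.27] 0.0
yaw [-0.18 -0.06  1.98 -0.36  1.12 -0.24] 0.0
tilt [-0.42  0.14  1.73  0.14  1.38 -0.65] 0.0
tilt [-0.64  0.39  1.58  0.45  1.72 -0.9 ] 0.0
tilt [-0.74  0.67  1.49  0.66  2.03 -1.  ] 0.0
yawb [-0.88  0.49  1.9   0.95  1.64 -0.94] 0.0
yawb [-0.91  0.29  2.37  1.43  1.25 -1.06] 0.0
yawb [-0.46  0.12  2.66  2.4   0.86 -1.28] 0.107
over [-0.32  0.61  2.66  2.77  1.34 -1.62] 0.0
place [-0.32  0.83  2.63  2.78  1.52 -1.69] 0.0
[578.33883993 -49.42407163  65.37458648]
turn [-0.0022, 0.0047, 0.0018] slide [0.0051, 0.0064, 0.205] dist 103.0 deg 0.5
```

```bash
python3 - <<'E'
import blk,plan,io,contextlib
from kin import *
o,p0,R0=cur()
for t in(20,30,38):
    for rx in(-8,4):
        blk.TH=T=np.deg2rad(t);blk.frame.__defaults__=(T,)
        pl=rig(rx,-55,69)+8*(np.cos(T)*X-np.array([0,0,np.sin(T)]))
        b=io.StringIO()
        with contextlib.redirect_stdout(b): plan.plan(np.array(o["q"]),11.6,[392.2,-257.3],pl)
        L=b.getvalue().splitlines();print(t,rx,L[0],L[-5:],sep="\n")
E
```

```text
20
-8
pick [-0.4   0.58  1.92 -0.24  0.95  1.14] 0.0
['yawb [-0.88  0.49  1.9   0.95  1.64 -0.94] 0.0', 'yawb [-0.91  0.29  2.37  1.43  1.25 -1.06] 0.0', 'yawb [-0.46  0.12  2.66  2.4   0.86 -1.28] 0.107', 'over [-0.32  0.6   2.66  2.76  1.33 -1.62] 0.005', 'place [-0.32  0.83  2.63  2.77  1.52 -1.69] 0.0']
20
4
pick [-0.4   0.58  1.92 -0.24  0.95  1.14] 0.0
['yawb [-0.88  0.49  1.9   0.95  1.64 -0.94] 0.0', 'yawb [-0.91  0.29  2.37  1.43  1.25 -1.06] 0.0', 'yawb [-0.46  0.12  2.66  2.4   0.86 -1.28] 0.107', 'over [-0.3   0.6   2.64  2.78  1.31 -1.61] 0.0', 'place [-0.3   0.82  2.61  2.79  1.49 -1.67] 0.0']
30
-8
pick [-0.35  0.68  1.81 -0.29  1.13  1.21] 0.0
['yawb [-0.84  0.39  1.9   0.87  1.54 -0.84] 0.0', 'yawb [-0.84  0.16  2.33  1.31  1.1  -0.83] 0.0', 'yawb [-0.34  0.    2.64  2.5   0.61 -1.23] 0.0', 'over [-0.28  0.39  2.61  2.76  0.92 -1.51] 0.0', 'place [-0.28  0.6   2.61  2.8   1.11 -1.6 ] 0.0']
30
4
pick [-0.35  0.68  1.81 -0.29  1.13  1.21] 0.0
['yawb [-0.84  0.39  1.9   0.87  1.54 -0.84] 0.0', 'yawb [-0.84  0.16  2.33  1.31  1.1  -0.83] 0.0', 'yawb [-0.34  0.    2.64  2.5   0.61 -1.23] 0.0', 'over [-0.27  0.39  2.59  2.77  0.9  -1.5 ] 0.0', 'place [-0.27  0.6   2.59  2.81  1.09 -1.59] 0.0']
38
-8
pick [-0.32  0.76  1.72 -0.32  1.27  1.25] 0.0
['yawb [-0.8   0.32  1.89  0.8   1.47 -0.75] 0.0', 'yawb [-0.76  0.09  2.28  1.17  1.   -0.62] 0.0', 'yawb [-0.29 -0.07  2.55  2.19  0.35 -0.88] 0.0', 'over [-0.25  0.27  2.54  2.69  0.6  -1.39] 0.0', 'place [-0.25  0.46  2.56  2.79  0.79 -1.52] 0.0']
38
4
pick [-0.32  0.76  1.72 -0.32  1.27  1.25] 0.0
['yawb [-0.8   0.32  1.89  0.8   1.47 -0.75] 0.0', 'yawb [-0.76  0.09  2.28  1.17  1.   -0.62] 0.0', 'yawb [-0.29 -0.07  2.55  2.19  0.35 -0.88] 0.0', 'over [-0.23  0.28  2.52  2.7   0.59 -1.39] 0.0', 'place [-0.23  0.46  2.54  2.8   0.77 -1.51] 0.0']
```

Request:
arm_command(
  turn=[
    [-0.002,0.005,0.002],
    [-0.002,0.005,0.002],
    [-0.002,0.005,0.002],
    [-0.002,0.005,0.002],
    [-0.002,0.005,0.002],
    [-0.002,0.005,0.002],
    [-0.002,0.005,0.002],
    [-0.002,0.005,0.002],
    [-0.002,0.005,0.002],
    [-0.002,0.005,0.002],
  ],
  slide=[
    [0.005,0.006,0.1],
    [0.005,0.006,0.15],
    [0.005,0.006,0.18],
    [0.005,0.006,0.205],
    [0.005,0.006,0.205],
    [0.005,0.006,0.205],
    [0.005,0.006,0.205],
    [0.005,0.006,0.205],
    [0.005,0.006,0.205],
    [0.005,0.006,0.205],
  ],
  jaw=[1,1,1,1,1,0,0,0,0,0],
)

```text
time_s: 8.88
tool_pos: [408.9, -254.2, 4.7]
ee_rot: [0.98, 0.099, -0.172, 0.018]
force: [0.3, 0.3, 5.4]
grip_width: 58.8
gripper_force: 43.5
```

```bash
python3 - <<'E'
from plan import *
o,p,R=cur();print(p,o["grip_width"],o["gripper_force"],o["force"],fk(o["q"])[0]-p)
yaw=11.6;S=pick([392.2,-257.3],yaw);print(S[0])
f=mv(p+[0,0,250],R)
R2=rot(R,Zv,94.05-yaw)
g=mv([470,-250,330],R2,f)
ax=np.cross(uv(94.05),Zv);R3=rot(R2,ax,90);T=np.array([480,-175,65+10.6*0])+10.6*R3[:,2]
g=mv(T+[0,0,150],R3,g)
q=np.array(o["q"])
for pp,RR in((p+[0,0,250],R),([470,-250,330],rot(R,Zv,40)),([470,-250,330],R2),(T+[0,0,150],rot(R2,ax,45)),(T+[0,0,150],R3),(T,R3)):
    q,e=ik(q,np.array(pp,float),RR);print(np.round(q,2),round(e,3))
E
```

```text
[ 408.88026089 -254.24468148    4.69418722] 58.80885475891252 43.48576068878174 [0.26596184 0.34958136 5.37271734] [  6.60194589 -11.5835286  -12.78450932]
[ 407.87320399 -254.08275326    4.        ]
turn [0.0, 0.0, 0.0] slide [-0.1703, 0.0006, -0.4701] dist 250.0 deg 0.0
turn [-0.3121, 0.001, -0.8613] slide [0.0629, 0.0162, -0.183] dist 97.0 deg 82.4
turn [0.0018, 1.0, 0.0005] slide [0.239, 0.03, 0.1658] dist 146.0 deg 90.0
[-0.4   0.28  1.73 -0.2   1.42  1.02] 0.0
[-0.27  0.21  1.66 -0.32  1.42  0.48] 0.0
[-0.26  0.05  1.84 -0.36  1.16 -0.2 ] 0.0
[-0.58  0.34  1.78  0.36  1.31 -0.79] 0.0
[-0.8   0.78  1.57  0.68  1.85 -1.07] 0.0
[-0.8   0.98  1.55  0.66  1.7  -1.19] 0.0
```

Request:
arm_command(
  turn=[
    [0,0,0],
    [0,0,0],
    [0,0,0],
    [0,0,0],
    [0,0,0],
    [0,0,0],
  ],
  slide=[
    [-0.02,0,-0.055],
    [-0.08,0,-0.2201],
    [-0.1703,0.0006,-0.4701],
    [-0.1703,0.0006,-0.4701],
    [-0.1703,0.0006,-0.4701],
    [-0.1703,0.0006,-0.4701],
  ],
  jaw=[0,0,0,0,0,0],
)

```text
time_s: 9.62
tool_pos: [409.7, -254.7, 256.5]
ee_rot: [0.98, 0.098, -0.17, 0.019]
force: [0.7, -0.7, -1.8]
grip_width: 58.9
gripper_force: 44.0
```

Request:
arm_command(
  turn=[
    [-0.3121,0.001,-0.8613],
    [-0.3121,0.001,-0.8613],
    [-0.3121,0.001,-0.8613],
    [-0.3121,0.001,-0.8613],
    [-0.3121,0.001,-0.8613],
    [-0.3121,0.001,-0.8613],
    [-0.3121,0.001,-0.8613],
    [-0.3121,0.001,-0.8613],
    [-0.3121,0.001,-0.8613],
    [-0.3121,0.001,-0.8613],
    [-0.3121,0.001,-0.8613],
  ],
  slide=[
    [0.0629,0.0162,-0.183],
    [0.0629,0.0162,-0.183],
    [0.0629,0.0162,-0.183],
    [0.0629,0.0162,-0.183],
    [0.0629,0.0162,-0.183],
    [0.0629,0.0162,-0.183],
    [0.0629,0.0162,-0.183],
    [0.0629,0.0162,-0.183],
    [0.0629,0.0162,-0.183],
    [0.0629,0.0162,-0.183],
    [0.0629,0.0162,-0.183],
  ],
  jaw=[0,0,0,0,0,0,0,0,0,0,0],
)

```text
time_s: 11.0
tool_pos: [469.8, -249.9, 328.6]
ee_rot: [0.673, 0.72, -0.118, 0.126]
force: [0.3, -0.3, -0.9]
grip_width: 59.1
gripper_force: 44.5
```

Request:
arm_command(
  turn=[
    [0,1,0],
    [0,1,0],
    [0,1,0],
    [0,1,0],
    [0,1,0],
    [0,1,0],
    [0,1,0],
    [0,1,0],
    [0,1,0],
    [0,1,0],
    [0,1,0],
    [0,1,0],
  ],
  slide=[
    [0.02,0.0,0.02],
    [0.04,0.0,0.03],
    [0.06,0.01,0.04],
    [0.1,0.01,0.06],
    [0.14,0.02,0.09],
    [0.18,0.03,0.12],
    [0.22,0.03,0.15],
    [0.239,0.03,0.1658],
    [0.239,0.03,0.1658],
    [0.239,0.03,0.1658],
    [0.239,0.03,0.1658],
    [0.239,0.03,0.1658],
  ],
  jaw=[0,0,0,0,0,0,0,0,0,0,0,0],
)

```text
time_s: 12.5
tool_pos: [479.1, -164.9, 211.4]
ee_rot: [0.559, 0.599, 0.391, -0.419]
force: [-0.4, -0.1, -1.6]
grip_width: 58.6
gripper_force: 44.5
```

```bash
python3 - <<'E'
from plan import *
o,p,R=cur();print(o["time_s"],p,np.round(o["q"],2),o["grip_width"],o["force"]);print(R.round(3))
R3=rot(rot(pick([0,0],11.6)[1],Zv,94.05-11.6),np.cross(uv(94.05),Zv),90)
print("R err deg",np.degrees(Ro.from_matrix(R.T@R3).magnitude()))
for n in("side","top"):
    im,d=env.grab_frame(n);cv2.imwrite(f"pics/{n}1.png",im);np.savez(f"{n}1.npz",p=im,d=d)
T=np.array([480,-175,65])+10.6*R3[:,2];mv([T[0],T[1],85],R3)
E
```

```text
12.5 [ 479.08005983 -164.94617611  211.4193259 ] [-0.77  0.74  1.6   0.71  1.84 -1.05] 58.580533290554406 [-0.35017597 -0.13195264 -1.64519957]
[[-0.025  0.998 -0.065]
 [ 0.342  0.069  0.937]
 [ 0.939  0.001 -0.343]]
R err deg 0.10000185436185303
turn [0.001, -0.0, 0.0002] slide [-0.2377, 0.0004, 0.0861] dist 126.0 deg 0.1
```

View pics/side1.png

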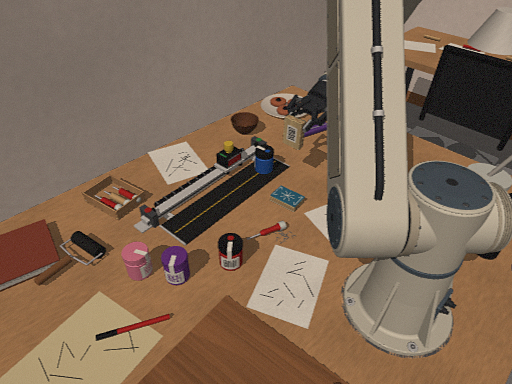

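The side view shows the grey block held upright with its code at (292,133). I'll lower it onto the table, release, and back off along the tool axis.

Request:
arm_command(
  turn=[
    [0,0,0],
    [0,0,0],
    [0,0,0],
    [0,0,0],
    [0,0,0],
    [0,0,0],
    [0,0,0],
  ],
  slide=[
    [-0.11,0,0.04],
    [-0.2,0,0.073],
    [-0.25,0,0.0915],
    [-0.27,0,0.0988],
    [-0.275,0,0.1006],
    [-0.279,0,0.102],
    [-0.279,0,0.102],
  ],
  jaw=[0,0,0,0,0,0,0],
)

```text
time_s: 13.48
tool_pos: [479.0, -164.7, 63.7]
ee_rot: [0.558, 0.599, 0.392, -0.42]
force: [-0.1, -0.0, 4.9]
grip_width: 59.3
gripper_force: 44.7
```

```bash
python3 - <<'E'
from h import *
o,p,R=cur();print(p,o["force"],o["moment"],o["grip_width"])
E
```

```text
[ 479.04701539 -164.65119413   63.73836267] [-0.09925381 -0.04236457  4.88638444] [ 0.31054893  0.18347015 -0.03157109] 59.284720140499
```

Request:
arm_command(
  turn=[
    [0,0,0],
    [0,0,0],
    [0,0,0],
    [0,0,0],
    [0,0,0],
    [0,0,0],
    [0,0,0],
    [0,0,0],
  ],
  slide=[
    [0,0,0],
    [0,0,0],
    [0,0,0],
    [0,0,-0.03],
    [0,0,-0.1],
    [0,0,-0.2],
    [0,0,-0.2],
    [0,0,-0.2],
  ],
  jaw=[0.85,0.85,0.85,0.85,0.85,0.85,0.85,0.85],
)

```text
time_s: 14.48
tool_pos: [484.9, -258.4, 95.8]
ee_rot: [0.559, 0.598, 0.392, -0.42]
force: [0.1, 0.4, -0.5]
grip_width: 72.6
gripper_force: 0.0
```

```bash
python3 - <<'E'
from plan import *
o,p,R=cur();print(p,o["grip_width"],o["force"])
f=mv([479,-262,350],down(20));g=mv([480,-174,270],down(94.05),f)
q=np.array(o["q"])
for pp,RR in(f,g): q,e=ik(q,pp,RR);print(np.round(q,2),e)
E
```

```text
[ 484.86959721 -258.38565697   95.79145019] 72.62178961028273 [ 0.13627455  0.41023318 -0.47397028]
turn [0.1091, -0.7739, -0.156] slide [0.476, -0.0125, -0.1788] dist 254.0 deg 71.7
turn [0.0, 0.0, -0.8228] slide [0.1647, 0.0621, 0.16] dist 119.0 deg 74.1
[-0.5   0.15  1.64  0.    1.35 -0.85] 1.821338745186713e-06
[-0.35  0.13  1.83 -0.    1.18 -1.99] 1.7423306941124252e-06
```

Request:
arm_command(
  turn=[
    [0,0,0],
    [0,0,0],
    [0.1091,-0.7739,-0.156],
    [0.1091,-0.7739,-0.156],
    [0.1091,-0.7739,-0.156],
    [0.1091,-0.7739,-0.156],
    [0.1091,-0.7739,-0.156],
    [0.1091,-0.7739,-0.156],
    [0.1091,-0.7739,-0.156],
    [0.1091,-0.7739,-0.156],
    [0.1091,-0.7739,-0.156],
  ],
  slide=[
    [0.06,0,-0.06],
    [0.16,0,-0.1],
    [0.26,0,-0.12],
    [0.36,0,-0.15],
    [0.476,-0.0125,-0.1788],
    [0.476,-0.0125,-0.1788],
    [0.476,-0.0125,-0.1788],
    [0.476,-0.0125,-0.1788],
    [0.476,-0.0125,-0.1788],
    [0.476,-0.0125,-0.1788],
    [0.476,-0.0125,-0.1788],
  ],
  jaw=[0.85,0.85,0.85,0.85,0.85,0.85,0.85,0.85,0.85,0.85,0.85],
)

```text
time_s: 15.85
tool_pos: [479.0, -261.2, 349.6]
ee_rot: [0.573, 0.819, 0.001, -0.001]
force: [0.6, -0.3, 0.7]
grip_width: 72.3
gripper_force: 0.0
```

Request:
arm_command(
  turn=[
    [0,0,-0.8228],
    [0,0,-0.8228],
    [0,0,-0.8228],
    [0,0,-0.8228],
    [0,0,-0.8228],
    [0,0,-0.8228],
    [0,0,-0.8228],
    [0,0,-0.8228],
    [0,0,-0.8228],
    [0,0,-0.8228],
  ],
  slide=[
    [0.1647,0.0621,0.16],
    [0.1647,0.0621,0.16],
    [0.1647,0.0621,0.16],
    [0.1647,0.0621,0.16],
    [0.1647,0.0621,0.16],
    [0.1647,0.0621,0.16],
    [0.1647,0.0621,0.16],
    [0.1647,0.0621,0.16],
    [0.1647,0.0621,0.16],
    [0.1647,0.0621,0.16],
  ],
  jaw=[0.85,0.85,0.85,0.85,0.85,0.85,0.85,0.85,0.85,0.85],
)

```text
time_s: 17.1
tool_pos: [480.1, -173.9, 270.0]
ee_rot: [-0.034, 0.999, 0.0, -0.0]
force: [-0.2, 0.3, 0.2]
grip_width: 72.6
gripper_force: 0.0
```

```bash
cat > stand.py <<'E'
from blk import *
import sys
o,p,R=cur();c=env.camera_params("wrist");im,d=env.grab_frame("wrist");W=cloud(d,c);cv2.imwrite(f"pics/w_{sys.argv[1]}.png",im)
print(o["time_s"],p.round(1),np.round(o["q"],2))
zt=float(sys.argv[2])
for m in comps((d>0)&(np.abs(W[...,2]-zt)<6),400):
    Xw=ray(pix(m),zt,c)[:,:2].astype(np.float32);print(cv2.minAreaRect(Xw),m.sum(),np.median(W[m][:,2]).round(1),pix(m).mean(0))
E
python3 stand.py greystand 90
```

```text
17.1 [ 480.1 -173.9  270. ] [-0.35  0.14  1.83  0.    1.18 -1.99]
((480.0906677246094, -171.5846405029297), (60.58631896972656, 22.582731246948242), 4.579771995544434) 1144 90.8 [258.87062937 170.60926573]
((581.5000610351562, -161.41119384765625), (59.07187271118164, 59.518585205078125), 64.17933654785156) 1577 84.9 [261.3126189 255.2428662]
```

View pics/w_greystand.png

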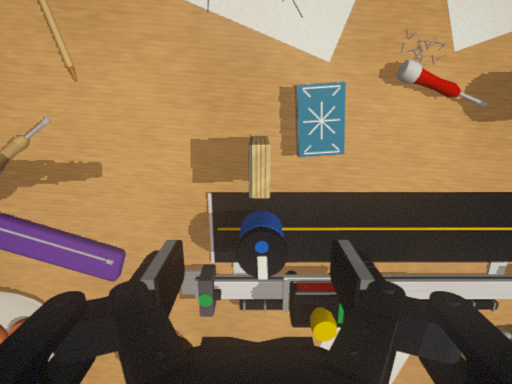

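Request:
arm_command(
  turn=[
    [0,0,0],
    [0,0,0],
    [0,0,0],
    [0,0,0],
    [0,0,0],
    [0,0,0],
    [0,0,0],
    [0,0,0],
    [0,0,0],
    [0,0,0],
    [0,0,0],
    [0,0,0],
  ],
  slide=[
    [0,0.0046,0.12],
    [0,0.0046,0.24],
    [0,0.0046,0.36],
    [0,0.0046,0.42],
    [0,0.0046,0.42],
    [0,0.0046,0.42],
    [0,0.0046,0.42],
    [0,0.0046,0.42],
    [0,0.0046,0.42],
    [0,0.0046,0.42],
    [0,0.0046,0.42],
    [0,0.0046,0.42],
  ],
  jaw=[0.85,0.85,0.85,0.85,0.85,0,0,0,0,0,0,0],
)

```text
time_s: 18.65
tool_pos: [480.9, -171.8, 61.6]
ee_rot: [-0.036, 0.999, -0.0, 0.001]
force: [-1.1, 0.8, 7.4]
grip_width: 22.5
gripper_force: 39.2
```

```bash
python3 - <<'E'
from blk import *
o,p,R=cur();print(p,o["grip_width"],o["gripper_force"],o["force"])
t=rig(-6,-55,0)
f=mv([t[0],t[1],p[2]+70],down(3.6))
E
```

```text
[ 480.9460153  -171.80550169   61.63882313] 22.53797712416962 39.16780471801758 [-1.06085314  0.78879612  7.38304638]
turn [0.0007, 0.0017, 1.0053] slide [-0.1961, 0.2302, -0.1398] dist 167.0 deg 90.5
```

Request:
arm_command(
  turn=[
    [0,0,0],
    [0,0,0],
    [0,0,1],
    [0,0,1],
    [0,0,1],
    [0,0,1],
    [0,0,1],
    [0,0,1],
    [0,0,1],
    [0,0,1],
    [0,0,1],
    [0,0,1],
  ],
  slide=[
    [0,0,-0.07],
    [0,0,-0.14],
    [-0.1961,0.2302,-0.14],
    [-0.1961,0.2302,-0.14],
    [-0.1961,0.2302,-0.14],
    [-0.1961,0.2302,-0.14],
    [-0.1961,0.2302,-0.14],
    [-0.1961,0.2302,-0.14],
    [-0.1961,0.2302,-0.14],
    [-0.1961,0.2302,-0.14],
    [-0.1961,0.2302,-0.14],
    [-0.1961,0.2302,-0.14],
  ],
  jaw=[0,0,0,0,0,0,0,0,0,0,0,0],
)

```text
time_s: 20.15
tool_pos: [569.7, -49.7, 130.8]
ee_rot: [0.681, 0.732, 0.0, 0.0]
force: [-0.9, 0.5, -1.2]
grip_width: 22.2
gripper_force: 39.9
```

Request:
arm_command(
  turn=[
    [0,0,0],
    [0,0,0],
    [0,0,0],
    [0,0,0],
    [0,0,0],
    [0,0,0],
    [0,0,0],
    [0,0,0],
    [0,0,0],
    [0,0,0],
    [0,0,0],
    [0,0,0],
  ],
  slide=[
    [0,0,0.07],
    [0,0,0.11],
    [0,0,0.125],
    [0,0,0.132],
    [0,0,0.132],
    [0,0,0.132],
    [0,0,0.132],
    [0,0,0.132],
    [0,0,0.11],
    [0,0,0.0],
    [0,0,-0.12],
    [0,0,-0.25],
  ],
  jaw=[0,0,0,0,0,0.6,0.6,0.6,0.6,0.6,0.6,0.6],
)

```text
time_s: 21.65
tool_pos: [569.2, -49.7, 255.2]
ee_rot: [0.681, 0.732, 0.0, 0.0]
force: [1.4, -1.2, 0.2]
grip_width: 51.0
gripper_force: 0.0
```

```bash
python3 - <<'E'
from plan import *
o,p,R=cur()
S=pick([424.6,-96.5],7.7)
f=mv(S[0]-110*S[1][:,2],S[1]);print(p)
q,e=ik(np.array(o["q"]),*f);print(np.round(o["q"],2),np.round(q,2),e)
E
python3 stand.py greyplaced 94
```

```text
turn [0.1676, -0.1784, 0.9493] slide [-0.066, -0.1882, 0.2956] dist 178.0 deg 88.2
[569.22531076 -49.67219936 255.17945227]
[-0.09  0.25  1.72 -0.    1.17 -0.16] [-0.12  0.47  1.8  -0.09  1.2   1.37] 2.1276591143478816e-06
21.65 [569.2 -49.7 255.2] [-0.09  0.25  1.72 -0.    1.17 -0.16]
((569.3516235351562, -48.17420196533203), (22.391658782958984, 60.5250358581543), 4.6795477867126465) 1268 94.8 [257.3785489  173.36435331]
```

Request:
arm_command(
  turn=[
    [0,0,0],
    [0.1676,-0.1784,0.9493],
    [0.1676,-0.1784,0.9493],
    [0.1676,-0.1784,0.9493],
    [0.1676,-0.1784,0.9493],
    [0.1676,-0.1784,0.9493],
    [0.1676,-0.1784,0.9493],
    [0.1676,-0.1784,0.9493],
    [0.1676,-0.1784,0.9493],
    [0.1676,-0.1784,0.9493],
    [0.1676,-0.1784,0.9493],
    [0.1676,-0.1784,0.9493],
  ],
  slide=[
    [-0.02,-0.1,0],
    [-0.06,-0.1882,0.0],
    [-0.066,-0.1882,0.05],
    [-0.066,-0.1882,0.12],
    [-0.066,-0.1882,0.2],
    [-0.066,-0.1882,0.2956],
    [-0.066,-0.1882,0.2956],
    [-0.066,-0.1882,0.2956],
    [-0.066,-0.1882,0.2956],
    [-0.066,-0.1882,0.2956],
    [-0.066,-0.1882,0.2956],
    [-0.066,-0.1882,0.2956],
  ],
  jaw=[1,1,1,1,1,1,1,1,1,1,1,1],
)

```text
time_s: 23.2
tool_pos: [477.9, -89.2, 105.1]
ee_rot: [0.983, 0.067, -0.173, 0.012]
force: [-0.4, -0.1, -1.1]
grip_width: 85.6
gripper_force: 0.0
```

```bash
python3 stand.py bluehover 23; python3 - <<'E'
from blk import *
p,R=pick([424.6,-96.5],7.7);print(p);mv(p,R)
E
```

```text
23.2 [477.9 -89.2 105.1] [-0.13  0.49  1.8  -0.09  1.19  1.36]
((426.1314697265625, -95.98114776611328), (93.66449737548828, 59.151893615722656), 7.60282039642334) 5952 24.2 [256.66280242 211.76780914]
((373.4477233886719, 36.01401138305664), (69.51038360595703, 23.782066345214844), 77.26485443115234) 953 21.0 [104.60650577 244.00944386]
[440.4557312  -94.35622103   4.        ]
turn [0.0002, -0.0002, 0.0011] slide [-0.0019, 0.0, 0.2158] dist 108.0 deg 0.1
```

Request:
arm_command(
  turn=[
    [0,0,0],
    [0,0,0],
    [0,0,0],
    [0,0,0],
    [0,0,0],
    [0,0,0],
    [0,0,0],
    [0,0,0],
    [0,0,0],
    [0,0,0],
  ],
  slide=[
    [-0.002,0,0.1],
    [-0.002,0,0.16],
    [-0.002,0,0.19],
    [-0.002,0,0.2158],
    [-0.002,0,0.2158],
    [-0.002,0,0.2158],
    [-0.002,0,0.2158],
    [-0.002,0,0.2158],
    [-0.002,0,0.2158],
    [-0.002,0,0.2158],
  ],
  jaw=[1,1,1,1,1,0,0,0,0,0],
)

```text
time_s: 24.5
tool_pos: [441.6, -94.5, 4.7]
ee_rot: [0.983, 0.066, -0.172, 0.012]
force: [0.7, 0.3, 6.0]
grip_width: 59.1
gripper_force: 43.5
```

```bash
python3 - <<'E'
from plan import *
o,p,R=cur();print(p,o["grip_width"],o["gripper_force"],o["force"])
yaw=7.7
f=mv(p+[0,0,250],R)
R2=rot(R,Zv,94.05-yaw)
g=mv([470,-250,330],R2,f)
ax=np.cross(uv(94.05),Zv);R3=rot(R2,ax,90);T=np.array([480,-175,65])+10.6*R3[:,2]
g=mv(T+[0,0,150],R3,g)
q=np.array(o["q"])
for pp,RR in((p+[0,0,250],R),([470,-200,330],rot(R,Zv,40)),([470,-250,330],R2),(T+[0,0,150],rot(R2,ax,45)),(T+[0,0,150],R3),(T,R3)):
    q,e=ik(q,np.array(pp,float),RR);print(np.round(q,2),round(e,3))
E
```

```text
[441.5947367  -94.47746623   4.66046989] 59.05575643282135 43.53446424007416 [0.69965262 0.32133524 5.96706286]
turn [0.0, 0.0, 0.0] slide [-0.1703, 0.0002, -0.4701] dist 250.0 deg 0.0
turn [-0.3268, 0.0005, -0.9021] slide [-0.0375, 0.3159, -0.1465] dist 175.0 deg 86.4
turn [0.0002, 1.0, 0.0004] slide [0.2389, 0.0304, 0.1658] dist 146.0 deg 90.0
[-0.14  0.27  1.75 -0.09  1.46  1.33] 0.0
[-0.19  0.21  1.66 -0.3   1.46  0.61] 0.0
[-0.26  0.05  1.84 -0.36  1.16 -0.2 ] 0.0
[-0.58  0.34  1.78  0.36  1.31 -0.8 ] 0.0
[-0.8   0.78  1.57  0.68  1.85 -1.07] 0.0
[-0.8   0.98  1.55  0.66  1.7  -1.19] 0.0
```

Request:
arm_command(
  turn=[
    [0,0,0],
    [0,0,0],
    [0,0,0],
    [0,0,0],
    [0,0,0],
    [0,0,0],
  ],
  slide=[
    [-0.02,0,-0.055],
    [-0.08,0,-0.2201],
    [-0.1703,0,-0.4701],
    [-0.1703,0,-0.4701],
    [-0.1703,0,-0.4701],
    [-0.1703,0,-0.4701],
  ],
  jaw=[0,0,0,0,0,0],
)

```text
time_s: 25.25
tool_pos: [442.5, -94.5, 256.4]
ee_rot: [0.983, 0.066, -0.17, 0.012]
force: [-0.2, 0.0, -1.4]
grip_width: 59.2
gripper_force: 44.1
```

Request:
arm_command(
  turn=[
    [-0.3268,0.0005,-0.9021],
    [-0.3268,0.0005,-0.9021],
    [-0.3268,0.0005,-0.9021],
    [-0.3268,0.0005,-0.9021],
    [-0.3268,0.0005,-0.9021],
    [-0.3268,0.0005,-0.9021],
    [-0.3268,0.0005,-0.9021],
    [-0.3268,0.0005,-0.9021],
    [-0.3268,0.0005,-0.9021],
    [-0.3268,0.0005,-0.9021],
    [-0.3268,0.0005,-0.9021],
    [-0.3268,0.0005,-0.9021],
  ],
  slide=[
    [-0.0375,0.3159,-0.1465],
    [-0.0375,0.3159,-0.1465],
    [-0.0375,0.3159,-0.1465],
    [-0.0375,0.3159,-0.1465],
    [-0.0375,0.3159,-0.1465],
    [-0.0375,0.3159,-0.1465],
    [-0.0375,0.3159,-0.1465],
    [-0.0375,0.3159,-0.1465],
    [-0.0375,0.3159,-0.1465],
    [-0.0375,0.3159,-0.1465],
    [-0.0375,0.3159,-0.1465],
    [-0.0375,0.3159,-0.1465],
  ],
  jaw=[0,0,0,0,0,0,0,0,0,0,0,0],
)

```text
time_s: 26.75
tool_pos: [469.8, -249.9, 328.8]
ee_rot: [0.672, 0.72, -0.118, 0.126]
force: [-1.2, -0.1, -1.3]
grip_width: 58.9
gripper_force: 44.1
```

Request:
arm_command(
  turn=[
    [0,1,0],
    [0,1,0],
    [0,1,0],
    [0,1,0],
    [0,1,0],
    [0,1,0],
    [0,1,0],
    [0,1,0],
    [0,1,0],
    [0,1,0],
    [0,1,0],
    [0,1,0],
  ],
  slide=[
    [0.02,0.0,0.02],
    [0.04,0.0,0.03],
    [0.06,0.01,0.04],
    [0.1,0.01,0.06],
    [0.14,0.02,0.09],
    [0.18,0.03,0.12],
    [0.22,0.03,0.15],
    [0.239,0.03,0.1658],
    [0.239,0.03,0.1658],
    [0.239,0.03,0.1658],
    [0.239,0.03,0.1658],
    [0.239,0.03,0.1658],
  ],
  jaw=[0,0,0,0,0,0,0,0,0,0,0,0],
)

```text
time_s: 28.25
tool_pos: [478.8, -164.9, 211.4]
ee_rot: [0.558, 0.6, 0.391, -0.419]
force: [0.4, -0.4, -1.0]
grip_width: 59.0
gripper_force: 44.2
```

```bash
python3 - <<'E'
from plan import *
o,p,R=cur();print(o["time_s"],p,np.round(o["q"],2),o["grip_width"],o["force"]);print(R.round(3))
E
```

```text
28.25 [ 478.77678167 -164.92163697  211.36994208] [-0.77  0.74  1.6   0.71  1.84 -1.05] 59.027739344591275 [ 0.35345741 -0.42686631 -0.96053354]
[[-0.025  0.997 -0.067]
 [ 0.342  0.071  0.937]
 [ 0.939  0.    -0.343]]
```

Same state as with the grey block, so I'll repeat the same sequence.

Request:
arm_command(
  turn=[
    [0,0,0],
    [0,0,0],
    [0,0,0],
    [0,0,0],
    [0,0,0],
    [0,0,0],
    [0,0,0],
  ],
  slide=[
    [-0.11,0,0.04],
    [-0.2,0,0.073],
    [-0.25,0,0.0915],
    [-0.27,0,0.0988],
    [-0.275,0,0.1006],
    [-0.279,0,0.102],
    [-0.279,0,0.102],
  ],
  jaw=[0,0,0,0,0,0,0],
)

```text
time_s: 29.12
tool_pos: [478.6, -164.7, 62.8]
ee_rot: [0.558, 0.599, 0.391, -0.42]
force: [0.9, 0.2, 0.1]
grip_width: 58.7
gripper_force: 44.2
```

Request:
arm_command(
  turn=[
    [0,0,0],
    [0,0,0],
    [0,0,0],
    [0,0,0],
    [0,0,0],
    [0,0,0],
    [0,0,0],
    [0,0,0],
  ],
  slide=[
    [0,0,0],
    [0,0,0],
    [0,0,0],
    [0,0,-0.03],
    [0,0,-0.1],
    [0,0,-0.2],
    [0,0,-0.2],
    [0,0,-0.2],
  ],
  jaw=[0.85,0.85,0.85,0.85,0.85,0.85,0.85,0.85],
)

```text
time_s: 30.12
tool_pos: [484.6, -258.4, 95.8]
ee_rot: [0.559, 0.598, 0.391, -0.421]
force: [-0.1, 0.1, -0.5]
grip_width: 72.5
gripper_force: 0.0
```

Request:
arm_command(
  turn=[
    [0,0,0],
    [0,0,0],
    [0.1091,-0.7739,-0.156],
    [0.1091,-0.7739,-0.156],
    [0.1091,-0.7739,-0.156],
    [0.1091,-0.7739,-0.156],
    [0.1091,-0.7739,-0.156],
    [0.1091,-0.7739,-0.156],
    [0.1091,-0.7739,-0.156],
    [0.1091,-0.7739,-0.156],
    [0.1091,-0.7739,-0.156],
  ],
  slide=[
    [0.06,0,-0.06],
    [0.16,0,-0.1],
    [0.26,0,-0.12],
    [0.36,0,-0.15],
    [0.476,-0.0125,-0.1788],
    [0.476,-0.0125,-0.1788],
    [0.476,-0.0125,-0.1788],
    [0.476,-0.0125,-0.1788],
    [0.476,-0.0125,-0.1788],
    [0.476,-0.0125,-0.1788],
    [0.476,-0.0125,-0.1788],
  ],
  jaw=[0.85,0.85,0.85,0.85,0.85,0.85,0.85,0.85,0.85,0.85,0.85],
)

```text
time_s: 31.5
tool_pos: [479.0, -261.1, 349.6]
ee_rot: [0.572, 0.82, 0.0, -0.002]
force: [0.2, -0.5, 0.2]
grip_width: 72.5
gripper_force: 0.0
```

Request:
arm_command(
  turn=[
    [0,0,-0.8228],
    [0,0,-0.8228],
    [0,0,-0.8228],
    [0,0,-0.8228],
    [0,0,-0.8228],
    [0,0,-0.8228],
    [0,0,-0.8228],
    [0,0,-0.8228],
    [0,0,-0.8228],
    [0,0,-0.8228],
  ],
  slide=[
    [0.1647,0.0621,0.16],
    [0.1647,0.0621,0.16],
    [0.1647,0.0621,0.16],
    [0.1647,0.0621,0.16],
    [0.1647,0.0621,0.16],
    [0.1647,0.0621,0.16],
    [0.1647,0.0621,0.16],
    [0.1647,0.0621,0.16],
    [0.1647,0.0621,0.16],
    [0.1647,0.0621,0.16],
  ],
  jaw=[0.85,0.85,0.85,0.85,0.85,0.85,0.85,0.85,0.85,0.85],
)

```text
time_s: 32.75
tool_pos: [479.9, -173.9, 269.9]
ee_rot: [-0.035, 0.999, 0.0, -0.001]
force: [0.2, 0.2, -0.2]
grip_width: 72.9
gripper_force: 0.0
```

```bash
python3 stand.py bluestand 90; python3 -c "
from h import *
o,p,R=cur();print(o['ee_rot'])"
```

```text
32.75 [ 479.9 -173.9  269.9] [-0.35  0.14  1.83 -0.    1.18 -1.99]
((478.5591735839844, -172.0651397705078), (60.37958908081055, 22.537626266479492), 3.5435075759887695) 1149 90.7 [258.13315927 169.90774587]
((581.159423828125, -161.18365478515625), (59.29706954956055, 59.430511474609375), 47.86919021606445) 1569 84.9 [261.0446144  255.43785851]
((568.6986083984375, -37.14808654785156), (27.65119743347168, 40.83190155029297), 3.9915175437927246) 437 94.3 [370.56064073 250.32723112]
[-3.55635242e-02  9.99367267e-01 -2.68392212e-05 -5.48127407e-04]
```

Request:
arm_command(
  turn=[
    [0,0,0],
    [0,0,0],
    [0,0,0],
    [0,0,0],
    [0,0,0],
    [0,0,0],
    [0,0,0],
    [0,0,0],
    [0,0,0],
    [0,0,0],
    [0,0,0],
    [0,0,0],
  ],
  slide=[
    [0,0.004,0.12],
    [0,0.004,0.24],
    [0,0.004,0.36],
    [0,0.004,0.42],
    [0,0.004,0.42],
    [0,0.004,0.42],
    [0,0.004,0.42],
    [0,0.004,0.42],
    [0,0.004,0.42],
    [0,0.004,0.42],
    [0,0.004,0.42],
    [0,0.004,0.42],
  ],
  jaw=[0.85,0.85,0.85,0.85,0.85,0,0,0,0,0,0,0],
)

```text
time_s: 34.3
tool_pos: [480.6, -172.1, 61.6]
ee_rot: [-0.036, 0.999, -0.001, 0.001]
force: [-0.4, 0.9, 7.3]
grip_width: 22.6
gripper_force: 39.3
```

Request:
arm_command(
  turn=[
    [0,0,0],
    [0,0,0],
    [0,0,0.99],
    [0,0,0.99],
    [0,0,0.99],
    [0,0,0.99],
    [0,0,0.99],
    [0,0,0.99],
    [0,0,0.99],
    [0,0,0.99],
    [0,0,0.99],
    [0,0,0.99],
  ],
  slide=[
    [0,0,-0.07],
    [0,0,-0.19],
    [0,0,-0.26],
    [-0.198,0.4507,-0.26],
    [-0.198,0.4507,-0.26],
    [-0.198,0.4507,-0.26],
    [-0.198,0.4507,-0.26],
    [-0.198,0.4507,-0.26],
    [-0.198,0.4507,-0.26],
    [-0.198,0.4507,-0.26],
    [-0.198,0.4507,-0.26],
    [-0.198,0.4507,-0.26],
  ],
  jaw=[0,0,0,0,0,0,0,0,0,0,0,0],
)

```text
time_s: 35.8
tool_pos: [562.0, 60.3, 190.5]
ee_rot: [0.675, 0.738, -0.0, 0.0]
force: [-0.5, 0.4, -1.1]
grip_width: 22.6
gripper_force: 39.9
```

```bash
python3 -c "
from h import *
o,p,R=cur();print(p,o['q'],o['grip_width'],rig(-6,55,0));mv(rig(-6,55,64.5),down(4.05))"
```

```text
[561.98144844  60.27828418 190.53950904] [ 1.04404648e-01  3.04184868e-01  1.80272396e+00 -3.96714534e-04
  1.03474231e+00  1.49141809e-02] 22.576926989001485 [562.632   59.7389   0.    ]
turn [-0.0, 0.0002, 0.0121] slide [-0.0011, 0.0012, 0.2521] dist 126.0 deg 1.1
```

Request:
arm_command(
  turn=[
    [0,0,0.01],
    [0,0,0.01],
    [0,0,0.01],
    [0,0,0.01],
    [0,0,0.01],
    [0,0,0.01],
    [0,0,0.01],
    [0,0,0.01],
    [0,0,0.01],
    [0,0,0.01],
    [0,0,0.01],
    [0,0,0.01],
  ],
  slide=[
    [0,0,0.1],
    [0,0,0.2],
    [0,0,0.24],
    [0,0,0.252],
    [0,0,0.252],
    [0,0,0.252],
    [0,0,0.252],
    [0,0,0.252],
    [0,0,0.23],
    [0,0,0.12],
    [0,0,0.0],
    [0,0,-0.12],
  ],
  jaw=[0,0,0,0,0,0.6,0.6,0.6,0.6,0.6,0.6,0.6],
)

```text
time_s: 37.3
tool_pos: [561.8, 60.2, 252.6]
ee_rot: [0.681, 0.733, -0.0, 0.0]
force: [0.3, 0.2, -0.3]
grip_width: 50.9
gripper_force: 0.0
```

Request:
arm_command(
  turn=[
    [0,0,0],
    [0,0,0],
    [0,0,0],
    [0,0,0],
  ],
  slide=[
    [0,0,0],
    [0,0,0],
    [0,0,0],
    [0,0,0],
  ],
  jaw=[1,1,1,1],
)

```text
time_s: 37.8
tool_pos: [561.4, 60.2, 248.6]
ee_rot: [0.681, 0.732, -0.001, -0.001]
force: [-0.0, 0.3, -0.1]
grip_width: 85.3
gripper_force: 0.0
```

```bash
python3 stand.py blueplaced 94; python3 - <<'E'
from plan import *
o,p,R=cur()
q0=np.degrees(np.arctan2(199,416))
# code ang ~130 -> 4: rotate -126. choose tool y angle a at pick, a-126 at place; q1 25.6deg pick,16.9 place; j6=q1-a
for a in(90,80):
    f=mv([416,199,230],down(a));q,e=ik(np.array(o["q"]),*f);print(a,np.round(q,2),e)
E
```

```text
37.8 [561.4  60.2 248.6] [ 0.1   0.24  1.74 -0.    1.16  0.03]
((560.7564697265625, 62.0280647277832), (22.866992950439453, 61.25489044189453), 4.258817672729492) 1339 94.8 [257.02464526 174.36743839]
((569.5643920898438, -46.84113311767578), (22.920047760009766, 63.24471664428711), 4.780574798583984) 1017 94.6 [257.68043265 270.00589971]
turn [-0.0016, -0.0011, -0.9535] slide [0.2981, -0.2699, 0.0383] dist 202.0 deg 85.8
90 [ 0.45  0.08  1.98 -0.    1.08 -1.12] 1.8077829310487352e-06
turn [-0.0017, -0.0009, -0.8424] slide [0.2981, -0.2699, 0.0383] dist 202.0 deg 75.8
80 [ 0.45  0.08  1.98 -0.    1.08 -0.95] 1.5158700063358708e-06
```

```bash
python3 - <<'E'
from plan import *
mv([416,199,230],down(40))
E
```

```text
turn [-0.0018, -0.0003, -0.3979] slide [0.2981, -0.2699, 0.0383] dist 202.0 deg 35.8
```

Request:
arm_command(
  turn=[
    [0,0,-0.398],
    [0,0,-0.398],
    [0,0,-0.398],
    [0,0,-0.398],
    [0,0,-0.398],
    [0,0,-0.398],
    [0,0,-0.398],
    [0,0,-0.398],
    [0,0,-0.398],
    [0,0,-0.398],
  ],
  slide=[
    [0.1,-0.1,0],
    [0.2981,-0.2699,0.0383],
    [0.2981,-0.2699,0.0383],
    [0.2981,-0.2699,0.0383],
    [0.2981,-0.2699,0.0383],
    [0.2981,-0.2699,0.0383],
    [0.2981,-0.2699,0.0383],
    [0.2981,-0.2699,0.0383],
    [0.2981,-0.2699,0.0383],
    [0.2981,-0.2699,0.0383],
  ],
  jaw=[1,1,1,1,1,1,1,1,1,1],
)

```text
time_s: 39.1
tool_pos: [416.7, 198.9, 230.9]
ee_rot: [0.423, 0.906, -0.0, -0.0]
force: [-0.1, 0.5, 0.1]
grip_width: 85.5
gripper_force: 0.0
```

```bash
python3 jar.py red
```

```text
t 39.1 tcp [416.7 198.9 230.9] q [ 0.442  0.096  1.969 -0.     1.078 -0.256]
ctr 432.8 315.5 r 31.8 sealdist 16.0 ang 124.5 z 80.9 px [351.  95.] 495
ctr 510.6 373.4 r 32.8 sealdist 14.3 ang -156.9 z 80.9 px [455. 101.] 501
ctr 370.9 191.1 r 31.8 sealdist 15.8 ang 133.0 z 80.9 px [216. 154.] 417
```

View pics/w_red.png

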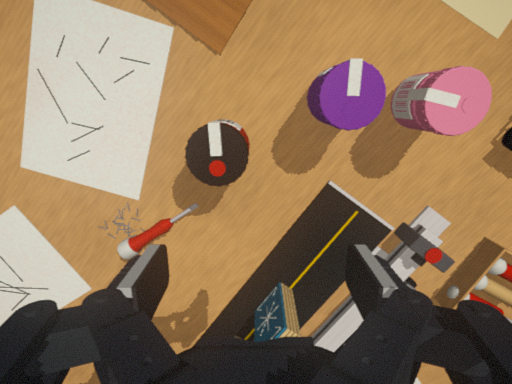

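The red jar has been knocked aside; it's now at pixel (216,154), world (371,191), still upright. Re-aiming there. The purple and pink jars at (347,95) and (455,101) stay untouched.

```bash
python3 - <<'E'
from plan import *
o,p,R=cur();c=env.camera_params("wrist");print(ray([195,208],10,c))
f=mv([370.9,191.1,230],down(40));g=mv([370.9,191.1,36],down(40),f);h=mv([370.9,191.1,136],down(40),g)
t=rig(0,165,0);t[2]=136;k=mv(t,down(40-133+4.05),h)
q=np.array(o["q"])
for x in(f,g,h,k): q,e=ik(q,*x);print(np.round(q,2),e)
E
```

```text
[[392.37036469 104.68456577  10.        ]]
turn [-0.0005, -0.0001, -0.0001] slide [0.0467, -0.0801, 0.0017] dist 46.0 deg 0.1
turn [0.0, 0.0, 0.0] slide [0.0, 0.0, 0.388] dist 194.0 deg 0.0
turn [0.0, 0.0, 0.0] slide [0.0, 0.0, -0.2] dist 100.0 deg 0.0
turn [0.0, 0.0, 1.4328] slide [-0.2767, 0.2638, 0.0] dist 191.0 deg 129.0
[ 0.48  0.    2.06  0.    1.07 -0.22] 1.748004291832398e-07
[ 0.48  0.29  2.26  0.    0.6  -0.22] 7.226164310006147e-07
[ 0.48  0.12  2.18 -0.    0.85 -0.22] 2.94250839865887e-07
[0.29 0.38 1.82 0.   0.94 1.85] 3.528607467166281e-06
```

Request:
arm_command(
  turn=[
    [0,0,0],
    [0,0,0],
    [0,0,0],
    [0,0,0],
    [0,0,0],
    [0,0,0],
    [0,0,0],
    [0,0,0],
    [0,0,0],
    [0,0,0],
    [0,0,0],
    [0,0,0],
  ],
  slide=[
    [0.0467,-0.0801,0.0],
    [0.0467,-0.0801,0.0],
    [0.0467,-0.0801,0.12],
    [0.0467,-0.0801,0.24],
    [0.0467,-0.0801,0.34],
    [0.0467,-0.0801,0.3897],
    [0.0467,-0.0801,0.3897],
    [0.0467,-0.0801,0.3897],
    [0.0467,-0.0801,0.3897],
    [0.0467,-0.0801,0.3897],
    [0.0467,-0.0801,0.3897],
    [0.0467,-0.0801,0.3897],
  ],
  jaw=[1,1,1,1,1,1,1,0,0,0,0,0],
)

```text
time_s: 40.65
tool_pos: [371.7, 191.6, 37.3]
ee_rot: [0.422, 0.906, 0.001, 0.001]
force: [0.1, -0.1, 7.9]
grip_width: 61.0
gripper_force: 44.1
```

Request:
arm_command(
  turn=[
    [0,0,0],
    [0,0,0],
    [0,0,0],
    [0,0,0],
    [0,0,0],
  ],
  slide=[
    [0,0,0],
    [0,0,-0.06],
    [0,0,-0.16],
    [0,0,-0.2],
    [0,0,-0.2],
  ],
  jaw=[0,0,0,0,0],
)

```text
time_s: 41.28
tool_pos: [371.9, 191.7, 137.8]
ee_rot: [0.423, 0.906, 0.001, 0.001]
force: [0.7, -0.2, -4.3]
grip_width: 61.3
gripper_force: 46.3
```

```bash
python3 - <<'E'
from plan import *
o,p,R=cur();print(p,o["grip_width"],o["force"])
E
```

```text
[371.92990683 191.74517694 137.81912436] 61.3214387141704 [ 0.74673688 -0.15225317 -4.29364222]
```

Request:
arm_command(
  turn=[
    [0,0,0.9],
    [0,0,0.9],
    [0,0,0.9],
    [0,0,0.9],
    [0,0,0.9],
    [0,0,0.9],
    [0,0,0.9],
    [0,0,0.9],
    [0,0,0.9],
    [0,0,0.9],
  ],
  slide=[
    [-0.2767,0.2638,0],
    [-0.2767,0.2638,0],
    [-0.2767,0.2638,0],
    [-0.2767,0.2638,0],
    [-0.2767,0.2638,0],
    [-0.2767,0.2638,0],
    [-0.2767,0.2638,0],
    [-0.2767,0.2638,0],
    [-0.2767,0.2638,0],
    [-0.2767,0.2638,0],
  ],
  jaw=[0,0,0,0,0,0,0,0,0,0],
)

```text
time_s: 42.52
tool_pos: [560.3, 169.8, 135.0]
ee_rot: [0.909, 0.416, -0.001, -0.0]
force: [1.0, -0.9, -2.9]
grip_width: 61.4
gripper_force: 46.4
```

Request:
arm_command(
  turn=[
    [0,0,0.533],
    [0,0,0.533],
    [0,0,0.533],
    [0,0,0.533],
    [0,0,0.533],
    [0,0,0.533],
    [0,0,0.533],
  ],
  slide=[
    [0,0,0],
    [0,0,0],
    [0,0,0],
    [0,0,0],
    [0,0,0],
    [0,0,0],
    [0,0,0],
  ],
  jaw=[0,0,0,0,0,0,0],
)

```text
time_s: 43.4
tool_pos: [560.7, 170.0, 135.7]
ee_rot: [1.0, 0.01, -0.0, 0.0]
force: [-0.9, 0.5, -2.6]
grip_width: 61.3
gripper_force: 46.4
```

```bash
python3 - <<'E'
from plan import *
o,p,R=cur();print(p,o["grip_width"],o["force"]);t=rig(0,165,42);mv(t,down(-88.95))
E
```

```text
[560.67801141 169.95236813 135.74093136] 61.29326095570848 [-0.91477637  0.47248683 -2.56059525]
turn [0.0003, 0.0006, 0.0016] slide [0.0005, 0.0001, 0.1875] dist 94.0 deg 0.2
```

Request:
arm_command(
  turn=[
    [0,0,0],
    [0,0,0],
    [0,0,0],
    [0,0,0],
    [0,0,0],
    [0,0,0],
    [0,0,0],
    [0,0,0],
    [0,0,0],
    [0,0,0],
    [0,0,0],
    [0,0,0],
  ],
  slide=[
    [0,0,0.09],
    [0,0,0.17],
    [0,0,0.183],
    [0,0,0.19],
    [0,0,0.19],
    [0,0,0.19],
    [0,0,0.19],
    [0,0,0.19],
    [0,0,0.1],
    [0,0,-0.02],
    [0,0,-0.12],
    [0,0,-0.2],
  ],
  jaw=[0,0,0,0,0,0.95,0.95,0.95,0.95,0.95,0.95,0.95],
)

```text
time_s: 44.9
tool_pos: [561.2, 170.1, 238.6]
ee_rot: [1.0, 0.009, 0.001, -0.0]
force: [0.7, -0.8, -0.6]
grip_width: 81.3
gripper_force: 0.0
```

```bash
python3 jar.py red2; python3 - <<'E'
from plan import *
f=mv([666.3,-76.5,200],down(-85.95));q,e=ik(np.array(cur()[0]["q"]),*f);print(np.round(q,2),e)
E
```

```text
t 44.9 tcp [561.2 170.1 238.6] q [ 0.292  0.286  1.712 -0.     1.143  1.845]
ctr 666.0 -53.6 r 27.5 sealdist 668.2 ang 175.4 z 75.6 px [497.  71.] 0
ctr 561.2 170.5 r 32.5 sealdist 15.5 ang 3.2 z 84.9 px [256. 176.] 288
ctr 513.5 373.7 r 33.3 sealdist 16.4 ang -166.2 z 81.2 px [ 66. 216.] 325
turn [-0.0011, -0.0049, -0.0335] slide [0.1961, 0.4984, 0.0878] dist 271.0 deg 3.0
[-0.11  0.45  1.55 -0.    1.13  1.39] 9.147203779177783e-07
```

Request:
arm_command(
  turn=[
    [0,0,-0.0335],
    [0,0,-0.0335],
    [0,0,-0.0335],
    [0,0,-0.0335],
    [0,0,-0.0335],
    [0,0,-0.0335],
    [0,0,-0.0335],
    [0,0,-0.0335],
    [0,0,-0.0335],
  ],
  slide=[
    [0,0,0],
    [0.1961,0.4984,0],
    [0.1961,0.4984,0],
    [0.1961,0.4984,0],
    [0.1961,0.4984,0.05],
    [0.1961,0.4984,0.05],
    [0.1961,0.4984,0.05],
    [0.1961,0.4984,0.05],
    [0.1961,0.4984,0.05],
  ],
  jaw=[1,1,1,1,1,1,1,1,1],
)

```text
time_s: 46.08
tool_pos: [663.3, -75.9, 211.6]
ee_rot: [0.999, 0.036, -0.0, 0.0]
force: [0.9, 0.1, 0.1]
grip_width: 85.3
gripper_force: 0.0
```

```bash
cat > knob.py <<'E'
from blk import *
o,p,R=cur();c=env.camera_params("wrist");im,d=env.grab_frame("wrist");W=cloud(d,c)
h=cv2.cvtColor(im,cv2.COLOR_BGR2HSV)
for m in comps((d>0)&(np.abs(W[...,2]-109)<5)&(h[...,1]>120),200):
    Xw=ray(pix(m),109,c)[:,:2].astype(np.float32);(x,y),r=cv2.minEnclosingCircle(Xw);v=np.array([x,y,0])-O
    print("knob",x,y,r,"rig",v@X,v@Y);mv([x,y,82],down(-85.95))
print(o["time_s"],p)
E
python3 knob.py
```

```text
knob 669.1785278320312 -77.5106201171875 15.605427742004395 rig 90.59040173217774 -89.42909763183594
turn [0.0002, 0.0001, 0.001] slide [0.0115, 0.0038, 0.2591] dist 130.0 deg 0.1
46.075 [663.28070589 -75.86637391 211.56270798]
```

Request:
arm_command(
  turn=[
    [0,0,0],
    [0,0,0],
    [0,0,0],
    [0,0,0],
    [0,0,0],
    [0,0,0],
    [0,0,0],
    [0,0,0],
    [0,0,0],
    [0,0,0],
    [0,0,0],
    [0,0,0],
  ],
  slide=[
    [0.0115,0.0038,0.0],
    [0.0115,0.0038,0.1],
    [0.0115,0.0038,0.2],
    [0.0115,0.0038,0.2591],
    [0.0115,0.0038,0.2591],
    [0.0115,0.0038,0.2591],
    [0.0115,0.0038,0.2591],
    [0.0115,0.0038,0.2591],
    [0.0115,0.0038,0.2591],
    [0.0115,0.0038,0.2591],
    [0.0115,0.0038,0.2591],
    [0.0115,0.0038,0.2591],
  ],
  jaw=[1,1,1,1,1,0,0,0,0,0,0,0],
  newtons=30,
)

```text
time_s: 47.62
tool_pos: [670.0, -78.9, 82.9]
ee_rot: [0.999, 0.035, 0.001, 0.0]
force: [-0.7, 1.2, 4.8]
grip_width: 30.8
gripper_force: 29.3
```

Request:
arm_command(
  turn=[
    [0,0,0],
    [0,0,0],
    [0,0,0],
    [0,0,0],
    [0,0,0],
    [0,0,0],
  ],
  slide=[
    [0,0.04,0],
    [0,0.08,0],
    [0,0.12,0],
    [0,0.16,0],
    [0,0.176,0],
    [0,0.176,0],
  ],
  jaw=[0,0,0,0,0,0],
)

```text
time_s: 48.38
tool_pos: [676.2, -167.9, 83.0]
ee_rot: [0.999, 0.035, 0.001, 0.001]
force: [-0.6, -2.4, 5.9]
grip_width: 30.8
gripper_force: 30.0
```

```bash
python3 - <<'E'
from blk import *
o,p,R=cur();v=p-O;print("rig",v@X,v@Y,p[2],o["grip_width"],o["force"])
E
```

```text
rig 91.21318414957804 -180.05765575714133 82.96626994503269 30.7882301615492 [-0.56560542 -2.3954575   5.92339051]
```

Request:
arm_command(
  turn=[
    [0,0,0],
    [0,0,0],
    [0,0,0],
    [0,0,0],
  ],
  slide=[
    [0,0.002,0],
    [0,0.004,0],
    [0,0.005,0],
    [0,0.005,0],
  ],
  jaw=[0,0,0,0],
)

```text
time_s: 48.88
tool_pos: [676.2, -168.5, 82.9]
ee_rot: [0.999, 0.035, 0.0, -0.0]
force: [-0.4, 3.3, 7.2]
grip_width: 31.0
gripper_force: 30.1
```

```bash
python3 - <<'E'
from blk import *
o,p,R=cur();v=p-O;print("rig",v@X,v@Y,p[2],o["grip_width"],o["force"])
for n in("side","top"):
    im,d=env.grab_frame(n);cv2.imwrite(f"pics/{n}2.png",cv2.resize(im,(800,600),interpolation=cv2.INTER_CUBIC))
E
```

```text
rig 91.15800295258998 -180.71217993266907 82.94544503185013 30.996961884653317 [-0.42707616  3.31788312  7.16907361]
```

View pics/side2.png

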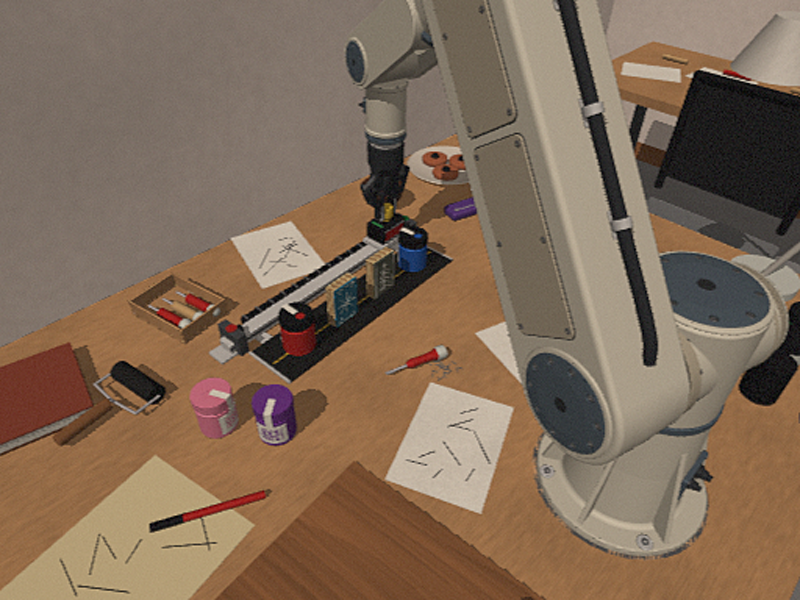

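View pics/top2.png

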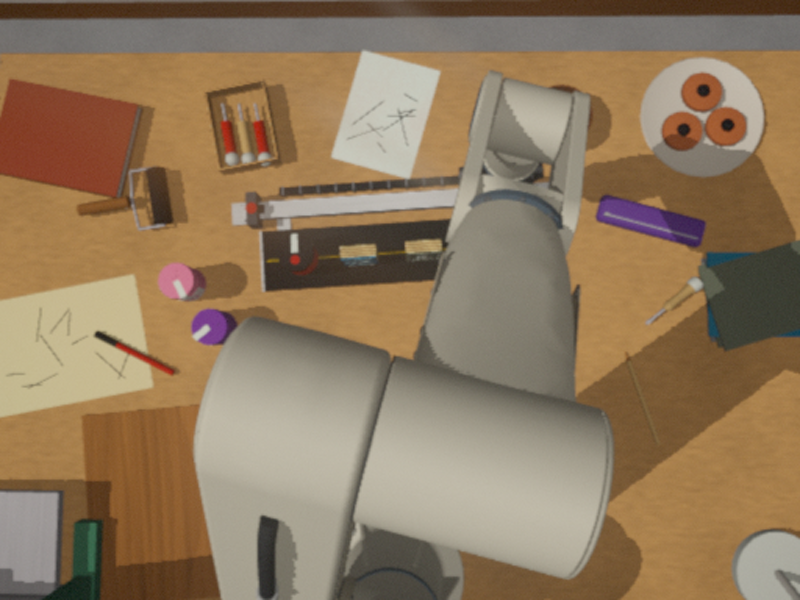

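The reader is home against the green stop (pushing back at 3 N). The side view shows the row complete: red jar (298,330), blue block (343,298), grey block (381,270) and blue jar (412,250), all upright. Sweeping to the red stop.

Request:
arm_command(
  turn=[
    [0,0,0],
    [0,0,0],
    [0,0,0],
    [0,0,0],
    [0,0,0],
    [0,0,0],
    [0,0,0],
    [0,0,0],
    [0,0,0],
    [0,0,0],
    [0,0,0],
    [0,0,0],
  ],
  slide=[
    [0,0,0],
    [0,-0.04,0],
    [0,-0.11,0],
    [0,-0.18,0],
    [0,-0.25,0],
    [0,-0.32,0],
    [0,-0.39,0],
    [0,-0.46,0],
    [0,-0.53,0],
    [0,-0.6,0],
    [0,-0.65,0],
    [0,-0.67,0],
  ],
  jaw=[0,0,0,0,0,0,0,0,0,0,0,0],
)

```text
time_s: 50.48
tool_pos: [652.8, 166.5, 82.9]
ee_rot: [0.999, 0.036, 0.001, 0.0]
force: [0.1, -1.9, 7.3]
grip_width: 31.0
gripper_force: 30.4
```

Request:
arm_command(
  turn=[
    [0,0,0],
    [0,0,0],
    [0,0,0],
    [0,0,0],
    [0,0,0],
    [0,0,0],
  ],
  slide=[
    [0,-0.02,0],
    [0,-0.04,0],
    [0,-0.05,0],
    [0,-0.054,0],
    [0,-0.054,0],
    [0,-0.054,0],
  ],
  jaw=[0,0,0,0,0,0],
)

```text
time_s: 51.22
tool_pos: [651.1, 190.8, 82.9]
ee_rot: [0.999, 0.035, 0.001, 0.001]
force: [0.7, -7.4, 7.3]
grip_width: 31.1
gripper_force: 30.6
```

```bash
python3 - <<'E'
from blk import *
o,p,R=cur();v=p-O;print("rig",v@X,v@Y,p[2],o["grip_width"],o["force"])
E
```

```text
rig 91.4752174247156 179.4519985024479 82.93931541207036 31.094710039993064 [ 0.68062632 -7.3841649   7.33730744]
```

Request:
arm_command(
  turn=[
    [0,0,0],
    [0,0,0],
    [0,0,0],
    [0,0,0],
    [0,0,0],
    [0,0,0],
    [0,0,0],
    [0,0,0],
    [0,0,0],
  ],
  slide=[
    [0,0.001,0],
    [0,0.001,0],
    [0,0.001,0],
    [0,0.001,0],
    [0,0.001,-0.05],
    [0,0.001,-0.15],
    [0,0.001,-0.27],
    [0,0.001,-0.4],
    [0,0.001,-0.4],
  ],
  jaw=[0,0.8,0.8,0.8,0.8,0.8,0.8,0.8,0.8],
)

```text
time_s: 52.35
tool_pos: [652.7, 192.4, 287.5]
ee_rot: [0.999, 0.035, 0.004, -0.001]
force: [0.2, 0.9, -0.3]
grip_width: 68.2
gripper_force: 0.0
```

Request:
arm_command(
  turn=[
    [0,0,0],
    [0,0,0],
    [0,0,0],
    [0,0,0],
    [0,0,0],
    [0,0,0],
    [0,0,0],
    [0,0,0],
    [0,0,0],
  ],
  slide=[
    [-0.3,0.9,0],
    [-0.3,0.9,0],
    [-0.3,0.9,0],
    [-0.3,0.9,0],
    [-0.3,0.9,0],
    [-0.3,0.9,0],
    [-0.3,0.9,0],
    [-0.3,0.9,0],
    [-0.3,0.9,0],
  ],
  jaw=[0.8,0.8,0.8,0.8,0.8,0.8,0.8,0.8,0.8],
)

```text
time_s: 53.48
tool_pos: [531.1, -270.0, 280.3]
ee_rot: [0.999, 0.034, -0.001, -0.0]
force: [-0.0, 0.4, 0.4]
grip_width: 68.4
gripper_force: 0.0
```

```bash
python3 - <<'E'
from blk import *
o=env.get_obs();print(o["tool_pos"],o["time_s"])
im,d=env.grab_frame("top");c=env.camera_params("top");W=cloud(d,c);cv2.imwrite("pics/top3.png",cv2.resize(im,(800,600),interpolation=cv2.INTER_CUBIC))
h=cv2.cvtColor(im,cv2.COLOR_BGR2HSV)
for lo,hi in((76,89),(89.5,99),(100,115)):
  for m in comps((W[...,2]>lo)&(W[...,2]<hi),40):
    X_=ray(pix(m),np.median(W[m][:,2]),c);v=X_.mean(0)-O
    if abs(v@X)<120 and abs(v@Y)<240:
        w=m&(h[...,1]<70)&(h[...,2]>130);s=(ray(pix(w),84,c).mean(0)-X_.mean(0)) if w.sum() else np.zeros(3)
        print(lo,"rig",(v@X).round(1),(v@Y).round(1),"seal",(s@X).round(1),(s@Y).round(1),"rect",cv2.minAreaRect(X_[:,:2].astype(np.float32))[1:])
E
```

```text
[ 531.10328983 -270.02110018  280.34070362] 53.475
76 rig -0.4 -164.8 seal 17.2 -1.3 rect ((61.378177642822266, 60.70783233642578), 0.14491896331310272)
76 rig -0.5 165.9 seal 16.8 -0.6 rect ((61.86048889160156, 58.86688995361328), 0.8598191738128662)
89.5 rig -6.8 -52.2 seal 0.0 0.0 rect ((23.8017635345459, 59.00115203857422), 3.7945640087127686)
89.5 rig -7.7 58.8 seal -5.6 -5.3 rect ((23.860977172851562, 58.10663986206055), 0.7075245976448059)
100 rig 88.8 179.8 seal 0.0 0.0 rect ((32.0645751953125, 27.829811096191406), 45.395973205566406)
```

View pics/top3.png

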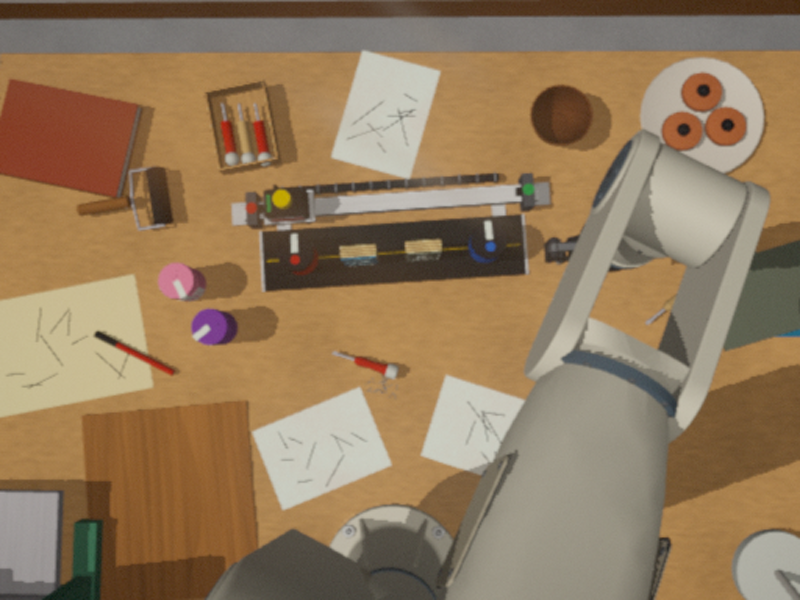

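The final view shows the reader at the red stop (282,200). The two jars at (295,250) and (490,240), seals toward the reader, and the two blocks at (358,254) and (423,250) stand in the row. Handing in.

```bash
python3 -c "
from bench import env
print(env.hand_in())"
```

```text
the job is handed in; nothing more can be done
None
```

I handed the job in with the red jar, blue block, grey block and blue jar standing in the row, codes facing the reader, and the reader slid from the green stop to the red stop; the hand-in call returned no verdict.

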